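Load a fume extractor's filter cassette and close its grille

ROBOT

A 7-joint arm with a two-finger parallel gripper is mounted at the origin on a cart in front of the work surface, level with it; the furniture and walls round the work are solid. World frame = base frame: x ahead of the robot, y to its left, z up, the work surface at z = 0. Lengths are in m, angles in rad, forces in N, time in s.
With the tool pointing down it reaches from about 0.425 to 0.925 m from the base axis. Payload 6.8 kg.
Tool frame: the origin (TCP) lies between the finger pads; the fingertips stand 11 mm ahead of it and the grasp point (between the pads) lies 8 mm behind it; z points along the fingers, y is the line along which they close (so a half turn about z gives the same grasp; the last joint's range is limited). The gripper opens to 85 mm and grips with 20 to 120 N. Pads are 22 mm wide; open, the fingers measure 114 mm over their backs; the gripper's body (76 mm by 85 mm) begins 54 mm behind the grasp point. The pads swing forward as they close: fully open they stand 13 mm farther back than shut.
Start: joints at [1.146, 0.477, 0.022, 1.555, -0.011, 1.109, -0.083], TCP at [0.21, -0.641, 0.213] pointing down, gripper open.
Joint ranges: [-2.96, 2.96], [-0.34, 2.1], [-1.41, 1.46], [0.24, 2.44], [-1.37, 4.51], [0.17, 1.92], [-2.96, 2.96]. Speed limits (rad/s): [2.39, 2.39, 3.14, 3.14, 3.14, 3.14, 3.14].

INTERFACE

Orientations are given as a rotation vector (axis times angle).
In Python, from bench import r gives the robot as it stands.
- The arm moves only by the tool send_rows, never from a script. Its argument "deltas" is a list of rows, each an object of numbers: "dx", "dy", "dz": the shift along the world's x, y, z in mm; "rx", "ry", "rz": the turn, a rotation vector about the world's x, y, z in degrees. A call has 1 to 5 rows; each row is the pose to reach, as a shift and turn from the pose commanded when the call began; what a row does not reach only later rows make up. A row lasts 1/12 s, in which the tool goes at most 41.7 mm and 7.16 degrees, less where a joint would pass 70% of its speed; a pose out of reach is approached as far as the arm can. A call with a gripper value outside its range is refused whole. "jaw" is the finger opening in mm, from 0 to 85.4, set as the call begins (left out, the last holds). The fingers move at their own pace and stop on an object; "newtons" is the grip in N (left out, the last holds). Time passes only in rows, so rows that repeat a pose let the fingers close. It gives the time, the measured TCP pose, the force, the opening and the grip force at its end, in the units of the state.
- r.get_obs(): the state, without advancing time (a new reading comes with each control period).
- r.grab_frame(name): name is "scene" or "side" or "wrist"; returns a dict with "frame" (400x640x3 uint8, blue, green, red), "z_map" (400x640 float32, m along the optical axis (not along the pixel's ray), 0 where there is no reading), "vertical_fov" (degrees; the focal length in pixels is half the picture's height over the tangent of half this angle, whatever the lens; pixels are square), "cx", "cy" (the principal point, pixels), "xyz" and "orientation" of the camera in the world. Camera axes: x right, y down, z forward; pixel columns grow to the right and rows downward; lengths in m; the calibration is good to about 2 mm. A picture is of the moment at which its call begins.
- r.hand_in(): hands the job in; it is judged then, once.
The state is a dict: "clock": time; "joints": joint angles; "qvel": joint speeds; "tau": joint torques, N m; "tcp_pos": TCP position; "orientation": TCP orientation; "contact_force": force on the tool from outside, world axes, zero at the start; "moment": the same for the moment, N m; "grip_width": finger opening in m; "gripper_force": force on a finger pad.
Only numpy, scipy, OpenCV 4.12 (cv2) and the standard library are available. Lean on these libraries where they do the work, as an engineer would, in place of code of your own. Each camera call takes 0.05 s, during which the arm holds its last target. There are 200 camera calls.

TASK

Get the fume extractor ready for use: on the bench, put the black filter cartridge fully home in the aluminium cassette, then carry the loaded cassette to the extractor and seat it flat and fully home between the guides in its sloping bay, with the cartridge still in place. Then lower the hinged grille gently until it is fully shut, and leave the brush, solder spool, steel block and wooden clamp where they are.

Things in the scene. Friction and masses are not known exactly. Their poses are not given: they have to be found in the camera images.
- cartridge_mid (a point): Filter cartridge: loose rigid black plastic block 114 x 44 x 28 mm, about 0.15 kg, grey slats sunk in its top, lying flat, slats up. Point: its centre, 14 mm above its underside; x along its length, y across, z up. Either end may go either way. Grip it across its 44 mm width by the upper 10 mm of its sides: the top 15 mm stand clear of the cassette's walls when home.
- cassette_mid (a point): Filter cassette: loose open aluminium tray 130 x 60 x 16 mm, about 0.18 kg, flat on the bench, open side up. Point: its centre, 8 mm above its underside; x along its length, z up. Floor 3 mm, walls 6 mm thick, top inner edges bevelled 4 mm; the 118 x 48 mm hollow gives the cartridge 2 mm play a side; its centre is then 9 mm above this point. Carry it by its plain outer long sides, mid-length.
- extractor: Fume extractor: fixed grey wedge-shaped housing 146 mm wide, 190 mm deep, 131 mm high at the back, standing on the right with its low side to the left, where the work is. Its top is an open bay that slopes 30 degrees: 148 mm (slope) x 136 mm inside, its walls 36 mm above the seat. Origin: middle of its underside, straight below bay_seat; x points to its back, z up.
- bay_seat (a point): Middle of the bay's sloping floor, where the cassette's underside lies: x up the slope, y across, z square out of it (30 degrees from vertical, leaning left). Cassette's length along x, either end up. Black guides 11 mm high, bevelled 5 mm, leave it 2.5 mm play a side and end. No guides within 36 mm of mid-length: 38 mm free there for a finger on each side. Home, its centre is 8 mm along z.
- grille (a joint): Angle of the hinged grille, a grey louvred sheet 154 mm long, 146 mm wide, 4 mm thick: 0 is shut, lying on the bay's walls 36 mm above the seat and parallel to it; grows as it opens up and to the right, to 2.15 at most. It starts open, near upright (1.8 to 2.1). Stiff hinge: it stays where it is left and moves with 2 to 4 N at its free edge.
- grille_hinge (a point): Middle of the grille's hinge line, at the top of the slope: 76 mm up the slope from bay_seat and 38 mm out of it. It has bay_seat's axes; the grille turns about y.
- grille_tab (a point): Middle of the outer face of the black pull tab on the grille's free edge; tab 52 mm wide, 18 mm long, 7 mm thick, its middle 162 mm from the hinge line. z points out of the grille's outer face (away from the bay), x from the free edge towards the hinge.
- brush: Bystander: brass-bristle brush with a wooden handle, 171 x 16 x 24 mm, lying at the back, left of the extractor. Origin at the middle of its underside.
- spool: Bystander: solder spool, 49 mm across, 26 mm high, standing at the back, beyond the extractor. Origin at the middle of its underside.
- block: Bystander: square steel block 64 x 64 x 19 mm, at the back left. Origin at the middle of its underside.
- clamp: Bystander: wooden ring clamp 121 x 28 x 20 mm, lying at the back right, beyond the extractor. Origin at the middle of its underside.
Things that resemble listed ones, but are neither listed nor needed, are in the scene too. Of the things shaped like the part that bears cassette_mid, the aluminium one is meant.

How it is judged:
By the outcome, as a careful person would: the job done as asked, in the order asked, and still so for the second after the job is handed in, with the robot touching nothing.
It also fails if it takes over 69 s, if anything falls off the work surface, if the arm or the gripper's body presses on something with over 40 N, if the wrist force passes 120 N, or if a joint passes its speed limit or range.

## Working session

There is one attempt and no reset: what is moved stays moved. The work goes in short steps, Python scripts to look and compute and a tool call to move; the robot and the scene stay as the last step left them, time stands still between calls to the robot, and variables do not carry over. Pictures are saved under pics/ and viewed, at most 10 in all, crops included, and the job is handed in when it is done.

Besides the shell and the picture viewer there is one more tool, called after "Request:" as name(argument=value, ...), one argument or row to a line, values as JSON. send_rows: Moves the arm, as the interface text tells. Its arguments: {"type":"object","properties":{"deltas":{"type":"array","items":{"type":"object","properties":{"dx":{"type":"number"},"dy":{"type":"number"},"dz":{"type":"number"},"rx":{"type":"number"},"ry":{"type":"number"},"rz":{"type":"number"}}}},"jaw":{"type":"number"},"newtons":{"type":"number"}},"required":["deltas"]}

```bash
mkdir -p pics
cat > h.py <<'E'
import numpy as np, cv2
from bench import r
from scipy.spatial.transform import Rotation as R
def cam(n):
    d=r.grab_frame(n); f=200/np.tan(np.radians(d["vertical_fov"])/2)
    o=np.array(d["orientation"],float)
    M=o if o.shape==(3,3) else (R.from_rotvec(o).as_matrix() if o.size==3 else R.from_quat(o).as_matrix())
    return d["frame"],d["z_map"],f,d["cx"],d["cy"],np.array(d["xyz"]),M
def cloud(c):
    im,z,f,cx,cy,t,M=c
    v,u=np.mgrid[:400,:640]
    return np.stack([(u-cx)/f*z,(v-cy)/f*z,z],-1)@M.T+t
def ray(c,u,v,h):
    im,z,f,cx,cy,t,M=c
    d=M@np.array([(u-cx)/f,(v-cy)/f,1]); return t+d*(h-t[2])/d[2]
def st():
    o=r.get_obs(); 
    for k in("clock","joints","tcp_pos","orientation","contact_force","grip_width","gripper_force"): print(k,np.round(o[k],4))
E
python3 - <<'E'
from h import *
st()
for n in("scene","side","wrist"):
    c=cam(n); cv2.imwrite(f"pics/{n}0.png",c[0]); np.savez(f"{n}0.npz",P=cloud(c)); print(n,c[2:6],c[6].round(3).tolist(),(c[1]>0).mean())
E
```

```text
clock 0.0
joints [ 1.1459  0.4778  0.0223  1.5564 -0.0115  1.1093 -0.0831]
tcp_pos [ 0.2101 -0.6408  0.2117]
orientation [-3.1005e+00 -4.9540e-01  6.0000e-04]
contact_force [ 0.8108 -0.4144 -0.0719]
grip_width 0.0854
gripper_force 0.0
scene (np.float64(489.9720569402234), 323.2167035286625, 197.85057013825366, array([-0.46301549,  0.69803455,  0.66280833])) [[-0.54, -0.358, 0.762], [-0.842, 0.206, -0.499], [0.022, -0.911, -0.413]] 0.99614453125
side (np.float64(490.1495328033231), 322.65175473790043, 206.14240759677375, array([ 0.57254997, -0.97396153,  0.97800439])) [[1.0, -0.021, 0.009], [-0.021, -0.67, 0.742], [-0.01, -0.742, -0.67]] 0.99586328125
wrist (np.float64(348.25550943971393), 314.44874084637127, 201.00449160864207, array([ 0.28690469, -0.61619618,  0.37285176])) [[0.312, -0.902, -0.297], [-0.95, -0.297, -0.097], [-0.001, 0.313, -0.95]] 0.99602734375
```

View pics/scene0.png

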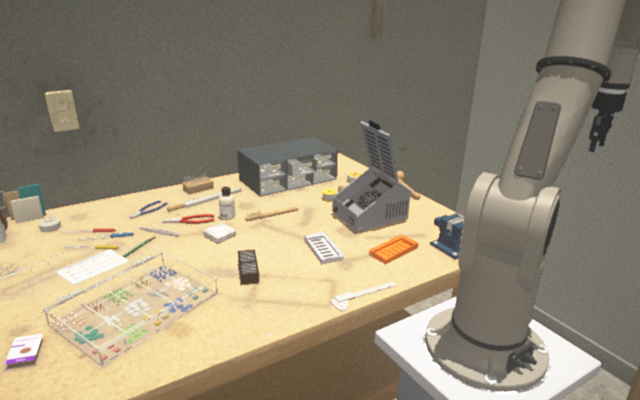

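View pics/side0.png

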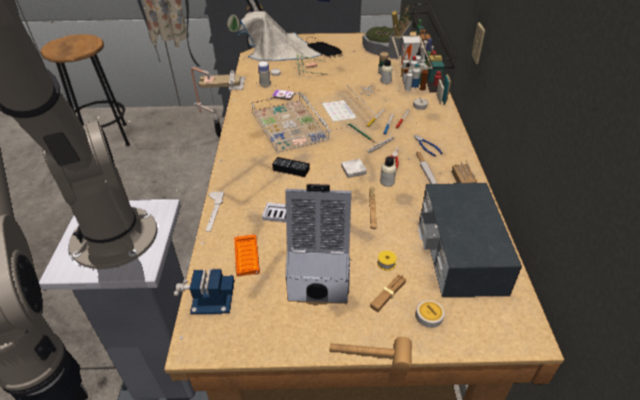

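The scene shows the black cartridge at (249,266), the aluminium tray at (323,248), an orange look-alike tray at (394,249) and the extractor at (370,200). The side view shows the cartridge at (291,167), the aluminium tray partly hidden at (274,212), the orange one at (246,254) and the extractor at (318,260). The aluminium tray fits the description; I'll enlarge it and measure.

Run:
```python
from h import *
im=cv2.imread("pics/scene0.png")
cv2.imwrite("pics/crop.png",cv2.resize(im[110:300,220:430],None,fx=3.5,fy=3.1,interpolation=cv2.INTER_CUBIC)[:600,:800])
for n in("scene","side"):
    P=np.load(f"{n}0.npz")["P"]; im=cv2.imread(f"pics/{n}0.png"); hsv=cv2.cvtColor(im,cv2.COLOR_BGR2HSV)
    x,y,z=P[...,0],P[...,1],P[...,2]
    print(n,"bench z",np.median(z[(abs(z)<.02)&(x>.3)&(x<.8)&(abs(y)<.5)]))
    m=((z>.006)&(z<.3)&(x>.3)&(x<1.)&(abs(y)<.6)).astype(np.uint8)
    k,l,s,ce=cv2.connectedComponentsWithStats(m)
    for i in range(1,k):
        if s[i,4]<60: continue
        q=P[l==i]; rc=cv2.minAreaRect((q[:,:2]*1000).astype(np.float32))
        print(s[i],"c",np.round(rc[0],1),"sz",np.round(rc[1],1),"a",round(rc[2],1),"z",np.percentile(q[:,2],[50,98]).round(4),"hsv",np.median(hsv[l==i],0))
```

```text
scene bench z 0.0014289441439585548
[ 322  120   99  111 5129] c [ 662.  -228.9] sz [316.3 417.7] a 69.4 z [0.0741 0.2803] hsv [ 15.  18. 109.]
[ 242  140   96   56 3845] c [913.3 -79.5] sz [312.8 172.1] a 89.9 z [0.068  0.1165] hsv [ 25.  18. 116.]
[167 186  75  33 741] c [862.3 212.8] sz [190.4 256.8] a 18.5 z [0.0194 0.0946] hsv [ 19.  39. 184.]
[130 200  38  18 159] c [942.4 409.9] sz [ 46.5 130.8] a 29.9 z [0.0096 0.0135] hsv [ 22.  45. 161.]
[245 206  54  15 243] c [730.3  98.1] sz [170.9  22.9] a 86.5 z [0.0113 0.0249] hsv [ 18.  99. 222.]
[430 213  34  39 587] c [ 334.2 -220.5] sz [72.1 68.5] a 89.5 z [0.0612 0.0906] hsv [105.  35. 111.]
[162 214  53   9 202] c [819.4 326.9] sz [147.  51.] a 67.0 z [0.0092 0.013 ] hsv [  7.5 135.5 225. ]
[203 223  33  19 392] c [687.2 284. ] sz [70.9 65.2] a 18.4 z [0.0195 0.0227] hsv [ 21.  18. 248.]
[140 226  40  10  98] c [791.5 419.1] sz [125.8  19.2] a 39.6 z [0.0083 0.0118] hsv [ 18.   46.5 212.5]
[ 89 228  27   4  71] c [855.6 542.7] sz [104.3  39.5] a 30.3 z [0.0093 0.0128] hsv [  6. 153. 222.]
[109 232  25   5  75] c [793.  525.6] sz
[... 2245 characters left out ...]
16] c [731.3  91.5] sz [166.2  16. ] a 86.6 z [0.0105 0.0237] hsv [ 16. 121. 177.]
[234 234  26  42 320] c [377.4 -85.8] sz [ 60.4 135.7] a 8.5 z [0.0134 0.0189] hsv [ 12. 238. 218.]
[378 251  19  18 264] c [ 747.2 -123.4] sz [47.4 48.6] a 6.2 z [0.0252 0.0291] hsv [ 23. 193. 226.]
[ 202  269   33   46 1129] c [ 333.4 -238.3] sz [73.4 66.8] a 89.9 z [0.0701 0.0905] hsv [105. 137.  82.]
[370 275  36  37 477] c [ 739.1 -224.3] sz [123.3  28.7] a 47.1 z [0.0182 0.0221] hsv [ 15. 134. 170.]
[416 301  28  26 583] c [ 828.9 -292.6] sz [63.6 62.8] a 52.3 z [0.0236 0.0275] hsv [ 19. 159. 207.]
[ 330  337   82   35 1075] c [ 680.1 -385.6] sz [ 65.4 178.7] a 77.9 z [0.0242 0.0404] hsv [ 15. 132. 171.]
```

View pics/crop.png

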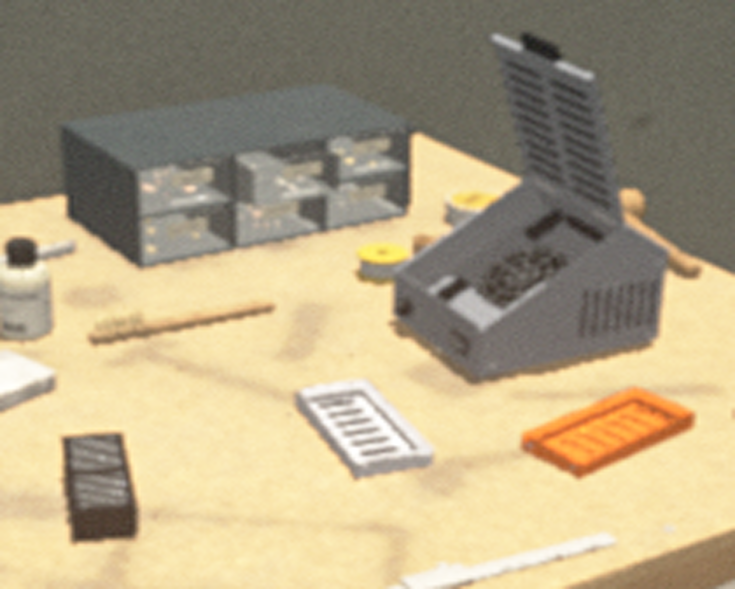

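The crop confirms the silver tray (323,248) as the aluminium cassette; the orange one is the decoy. The bay faces the camera, its guides visible, with the grille up. Next I'll fit the extractor.

Run:
```python
from h import *
# side view: extractor mask by region; walls' top rims etc. Estimate plane normals per pixel
for n,box in(("scene",(330,165,415,235)),("side",(284,184,355,305))):
    P=np.load(f"{n}0.npz")["P"]; u0,v0,u1,v1=box
    Q=P[v0:v1,u0:u1]
    Q=np.stack([cv2.medianBlur(np.ascontiguousarray(Q[...,i]).astype(np.float32),5) for i in range(3)],-1)
    du=Q[2:-2,4:]-Q[2:-2,:-4]; dv=Q[4:,2:-2]-Q[:-4,2:-2]
    N=np.cross(dv,du); N/=np.linalg.norm(N,axis=-1,keepdims=True)+1e-12; C=Q[2:-2,2:-2]
    ok=(C[...,2]>.012)&(C[...,0]>.45)&(C[...,0]<.75)&(C[...,1]<.1)&(C[...,1]>-.3)
    c=np.array([.6,-.1,.05]); 
    for name,d in(("-x",(-1,0,0)),("+y",(0,1,0)),("-y",(0,-1,0)),("slope",(0,.5,.866)),("grille",(0,.9,.35)),("grilleback",(0,-.95,-.3))):
        m=ok&(abs(N@np.array(d))>.93)
        q=C[m]
        if len(q)<30: print(n,name,len(q)); continue
        for _ in range(4):
            ctr=q.mean(0); nn=np.linalg.svd(q-ctr)[2][2]; e=abs((q-ctr)@nn); q=q[e<max(.003,1.5*np.median(e))]
        nn*=np.sign(nn@np.array(d)); print(n,name,len(q),"n",nn.round(3),"c",ctr.round(4),"lo",np.percentile(q,2,0).round(3),"hi",np.percentile(q,98,0).round(3))
```

```text
scene -x 391 n [-0.17   0.41   0.896] c [ 0.5543 -0.1433  0.0637] lo [ 0.494 -0.22   0.019] hi [ 0.646 -0.065  0.105]
scene +y 135 n [0.154 0.654 0.74 ] c [ 0.563  -0.1085  0.0765] lo [ 0.51  -0.191  0.021] hi [ 0.629 -0.053  0.152]
scene -y 135 n [-0.154 -0.654 -0.74 ] c [ 0.563  -0.1085  0.0765] lo [ 0.51  -0.191  0.021] hi [ 0.629 -0.053  0.152]
scene slope 480 n [0.039 0.485 0.874] c [ 0.5982 -0.1564  0.0683] lo [ 0.558 -0.2    0.042] hi [ 0.639 -0.109  0.094]
scene grille 50 n [-0.01   0.325  0.946] c [ 0.5781 -0.1226  0.07  ] lo [ 0.528 -0.208  0.044] hi [ 0.632 -0.055  0.101]
scene grilleback 80 n [-0.033 -0.403 -0.915] c [ 0.5781 -0.1062  0.0575] lo [ 0.517 -0.206  0.033] hi [ 0.63  -0.053  0.103]
side -x 146 n [-0.066 -0.939  0.338] c [ 0.5793 -0.1768  0.2028] lo [ 0.497 -0.215  0.116] hi [ 0.643 -0.148  0.275]
side +y 1425 n [ 0.074  0.933 -0.352] c [ 0.5743 -0.1751  0.2163] lo [ 0.508 -0.246  0.036] hi [ 0.634 -0.153  0.274]
side -y 1425 n [-0.074 -0.933  0.352] c [ 0.5743 -0.1751  0.2163] lo [ 0.508 -0.246  0.036] hi [ 0.634 -0.153  0.274]
side slope 59 n [ 0.077  0.996 -0.039] c [ 0.5811 -0.1518  0.2804] lo [ 0.509 -0.157  0.278] hi [ 0.636 -0.146  0.293]
side grille 47 n [0.078 0.931 0.355] c [ 0.5653 -0.2489  0.0264] lo [ 0.545 -0.254  0.013] hi [ 0.582 -0.242  0.041]
side grilleback 613 n [-0.083 -0.997  0.001] c [ 0.5675 -0.2441  0.0557] lo [ 0.5   -0.249  0.018] hi [ 0.631 -0.238  0.089]
```

Request:
send_rows(
  deltas=[
    {"dx": 30, "dz": 40},
    {"dx": 60, "dz": 80},
    {"dx": 100, "dz": 100},
    {"dx": 140, "dz": 110},
    {"dx": 170, "dz": 120},
  ],
)

```text
$.deltas[0]: bad value
```

Request:
send_rows(
  deltas=[
    {"dx": 20, "dy": 0, "dz": 30, "rx": 0, "ry": 0, "rz": 0},
    {"dx": 40, "dy": 0, "dz": 60, "rx": 0, "ry": 0, "rz": 0},
    {"dx": 70, "dy": 10, "dz": 80, "rx": 0, "ry": 0, "rz": 0},
    {"dx": 100, "dy": 20, "dz": 100, "rx": 0, "ry": 0, "rz": 0},
    {"dx": 130, "dy": 30, "dz": 120, "rx": 0, "ry": 0, "rz": 0},
  ],
)

```text
clock: 0.57
tcp_pos: [0.3412, -0.6109, 0.3335]
orientation: [-3.102, -0.494, 0.0]
contact_force: [0.5, -0.6, -0.5]
grip_width: 0.0856
gripper_force: 0.0
```

Request:
send_rows(
  deltas=[
    {"dx": 120, "dy": 160, "dz": 15, "rx": 0, "ry": 0, "rz": -10},
    {"dx": 120, "dy": 160, "dz": 15, "rx": 0, "ry": 0, "rz": -10},
    {"dx": 120, "dy": 160, "dz": 15, "rx": 0, "ry": 0, "rz": -10},
    {"dx": 120, "dy": 160, "dz": 15, "rx": 0, "ry": 0, "rz": -10},
    {"dx": 120, "dy": 160, "dz": 15, "rx": 0, "ry": 0, "rz": -10},
  ],
)

```text
clock: 0.98
tcp_pos: [0.4624, -0.448, 0.3477]
orientation: [-3.132, -0.227, -0.001]
contact_force: [0.6, 0.7, -0.3]
grip_width: 0.0856
gripper_force: 0.0
```

Request:
send_rows(
  deltas=[
    {"dx": 0, "dy": 40, "dz": 0, "rx": 0, "ry": 0, "rz": -4},
    {"dx": 0, "dy": 80, "dz": 0, "rx": 0, "ry": 0, "rz": -8},
    {"dx": 0, "dy": 120, "dz": 0, "rx": 0, "ry": 0, "rz": -12},
    {"dx": 0, "dy": 160, "dz": 0, "rx": 0, "ry": 0, "rz": -16},
    {"dx": 0, "dy": 200, "dz": 0, "rx": 0, "ry": 0, "rz": -20},
  ],
)

```text
clock: 1.4
tcp_pos: [0.4598, -0.2494, 0.3474]
orientation: [3.124, -0.33, -0.001]
contact_force: [1.0, -0.2, 0.1]
grip_width: 0.0849
gripper_force: 0.0
```

Request:
send_rows(
  deltas=[
    {"dx": 0, "dy": 40, "dz": 0, "rx": 0, "ry": 0, "rz": -2},
    {"dx": 0, "dy": 80, "dz": 0, "rx": 0, "ry": 0, "rz": -4},
    {"dx": 0, "dy": 120, "dz": 0, "rx": 0, "ry": 0, "rz": -6},
    {"dx": 0, "dy": 160, "dz": 0, "rx": 0, "ry": 0, "rz": -8},
    {"dx": 0, "dy": 200, "dz": 0, "rx": 0, "ry": 0, "rz": -8},
  ],
)

```text
clock: 1.82
tcp_pos: [0.4596, -0.0496, 0.3476]
orientation: [3.094, -0.545, 0.0]
contact_force: [0.7, 0.5, 0.6]
grip_width: 0.0856
gripper_force: 0.0
```

Run:
```python
from h import *
st(); c=cam("wrist"); cv2.imwrite("pics/w1.png",c[0]); np.savez("w1.npz",P=cloud(c)); print(c[5])
```

```text
clock 1.8167
joints [ 0.2451  0.0256 -0.2767  1.8363  0.0076  1.2806 -1.953 ]
tcp_pos [ 0.4596 -0.0496  0.3476]
orientation [ 3.0937e+00 -5.4460e-01  2.0000e-04]
contact_force [0.6823 0.5434 0.583 ]
grip_width 0.0856
gripper_force 0.0
[ 0.53548644 -0.07711778  0.50874897]
```

View pics/w1.png

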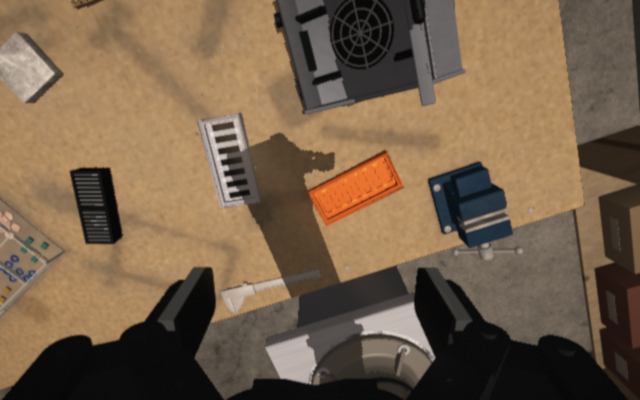

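The wrist view shows the cartridge at (96,205), the aluminium cassette at (229,160), the orange decoy at (356,187) and the bay with its fan grille at (362,35). I'll measure from it.

Run:
```python
from h import *
P=np.load("w1.npz")["P"]; im=cv2.imread("pics/w1.png"); z=P[...,2]
print("bench",np.median(z[180:260,125:190]),)
b=np.median(z[180:260,125:190])
for nm,(u0,v0,u1,v1),h0,h1 in(("cart",(60,150,135,260),.019,.034),("cass",(190,105,265,215),.010,.022)):
    m=np.zeros(z.shape,np.uint8); m[v0:v1,u0:u1]=((z-b>h0)&(z-b<h1))[v0:v1,u0:u1]
    m=cv2.morphologyEx(m,cv2.MORPH_OPEN,np.ones((3,3)))
    q=P[m>0]; rc=cv2.minAreaRect((q[:,:2]*1000).astype(np.float32)); print(nm,len(q),rc,"ztop",np.median(q[:,2]))
    lo=q[:,:2]*1000
    th=np.radians(rc[2] if rc[1][0]>rc[1][1] else rc[2]-90); e=np.array([np.cos(th),np.sin(th)]);f=np.array([-e[1],e[0]])
    for a in(e,f): s=lo@a; print("   extent",np.percentile(s,[1,99]).ptp() if 0 else np.diff(np.percentile(s,[1,99])))
    cc=[(np.percentile(lo@a,1)+np.percentile(lo@a,99))/2 for a in(e,f)]; print("   centre",cc[0]*e+cc[1]*f,"yaw",np.degrees(th))
# extractor
x=np.array([-.08,-.9968,0]); y=np.array([.9968,-.08,0])
sl=np.array([.04,.4984,.866])
m=np.zeros(z.shape,bool); m[0:115,270:470]=True; m&=(z>.015)&(z<.14)
q=P[m]
print("x-side extents",np.percentile(q@y,[.5,1,99,99.5]))
# offsets along slope normal histogram
s=q@sl; h,e=np.histogram(s,np.arange(-.05,.1,.002)); 
for a,c in zip(e,h):
    if c>80: print(round(a,3),c)
```

```text
bench -0.00025401389733686885
cart 2445 ((486.3566589355469, 286.095947265625), (46.04987335205078, 114.32882690429688), 69.73959350585938) ztop 0.025657109260573352
   extent [112.84570308]
   extent [43.47774874]
   centre [486.60947834 285.85953255] yaw -20.260406494140625
cass 1155 ((478.8418884277344, 73.5550537109375), (60.80754852294922, 130.20668029785156), 79.52611541748047) ztop 0.014300331928566945
   extent [129.44757711]
   extent [60.10713623]
   centre [479.05557639  73.33255721] yaw -10.473884582519533
x-side extents [0.51058155 0.51115509 0.63776376 0.6402189 ]
-0.01 95
-0.008 91
-0.006 95
-0.004 90
-0.002 118
0.0 2731
0.002 5715
0.004 1062
0.006 305
0.008 294
0.01 302
0.012 504
0.014 257
0.016 205
0.018 226
0.02 219
0.022 267
0.024 265
0.026 242
0.028 170
0.03 127
0.032 115
0.034 110
0.036 260
0.038 393
0.04 315
```

Request:
send_rows(
  deltas=[
    {"dx": 12, "dy": 150, "dz": -120, "rx": 0, "ry": 0, "rz": 0},
    {"dx": 12, "dy": 150, "dz": -120, "rx": 0, "ry": 0, "rz": 0},
    {"dx": 12, "dy": 150, "dz": -120, "rx": 0, "ry": 0, "rz": 0},
    {"dx": 12, "dy": 150, "dz": -120, "rx": 0, "ry": 0, "rz": 0},
    {"dx": 12, "dy": 150, "dz": -120, "rx": 0, "ry": 0, "rz": 0},
  ],
)

```text
clock: 2.28
tcp_pos: [0.4708, 0.1015, 0.2253]
orientation: [-3.095, 0.537, 0.004]
contact_force: [0.9, -0.6, -0.3]
grip_width: 0.0851
gripper_force: 0.0
```

Request:
send_rows(
  deltas=[
    {"dx": 15, "dy": 186, "dz": -80, "rx": 0, "ry": 0, "rz": 0},
    {"dx": 15, "dy": 186, "dz": -80, "rx": 0, "ry": 0, "rz": 0},
    {"dx": 15, "dy": 186, "dz": -80, "rx": 0, "ry": 0, "rz": 0},
    {"dx": 15, "dy": 186, "dz": -80, "rx": 0, "ry": 0, "rz": 0},
    {"dx": 15, "dy": 186, "dz": -80, "rx": 0, "ry": 0, "rz": 0},
  ],
)

```text
clock: 2.7
tcp_pos: [0.4869, 0.2868, 0.1463]
orientation: [-3.095, 0.54, 0.001]
contact_force: [0.5, -0.2, 0.7]
grip_width: 0.0851
gripper_force: 0.0
```

Run:
```python
from h import *
st(); c=cam("wrist"); P=cloud(c); z=P[...,2]
m=((z>.019)&(z<.034)&(abs(P[...,0]-.486)<.08)&(abs(P[...,1]-.286)<.08)).astype(np.uint8)
m=cv2.morphologyEx(m,cv2.MORPH_OPEN,np.ones((3,3)))
q=P[m>0]; rc=cv2.minAreaRect((q[:,:2]*1000).astype(np.float32)); print(rc,np.median(q[:,2]))
cv2.imwrite("pics/w2.png",c[0])
```

```text
clock 2.7
joints [-0.2684  0.4128 -0.4723  1.861   0.2304  0.9221 -2.7634]
tcp_pos [0.4869 0.2868 0.1463]
orientation [-3.0948e+00  5.4010e-01  1.2000e-03]
contact_force [ 0.5184 -0.1998  0.6895]
grip_width 0.0851
gripper_force 0.0
((487.1168518066406, 286.72369384765625), (44.03584289550781, 113.42293548583984), 69.81381225585938) 0.025874135092241624
```

Request:
send_rows(
  deltas=[
    {"dx": 0, "dy": 0, "dz": -40, "rx": 0, "ry": 0, "rz": 0},
    {"dx": 0, "dy": 0, "dz": -75, "rx": 0, "ry": 0, "rz": 0},
    {"dx": 0, "dy": 0, "dz": -100, "rx": 0, "ry": 0, "rz": 0},
    {"dx": 0, "dy": 0, "dz": -114, "rx": 0, "ry": 0, "rz": 0},
    {"dx": 0, "dy": 0, "dz": -119, "rx": 0, "ry": 0, "rz": 0},
  ],
)

```text
clock: 3.17
tcp_pos: [0.4856, 0.2828, 0.0257]
orientation: [3.091, -0.541, -0.006]
contact_force: [0.0, -0.1, 1.1]
grip_width: 0.0856
gripper_force: 0.0
```

Request:
send_rows(
  deltas=[
    {"dx": 0, "dy": 0, "dz": 0, "rx": 0, "ry": 0, "rz": 0},
    {"dx": 0, "dy": 0, "dz": 0, "rx": 0, "ry": 0, "rz": 0},
    {"dx": 0, "dy": 0, "dz": 0, "rx": 0, "ry": 0, "rz": 0},
    {"dx": 0, "dy": 0, "dz": 0, "rx": 0, "ry": 0, "rz": 0},
    {"dx": 0, "dy": 0, "dz": 0, "rx": 0, "ry": 0, "rz": 0},
  ],
  jaw=35,
  newtons=40,
)

```text
clock: 3.58
tcp_pos: [0.4881, 0.2849, 0.0298]
orientation: [-3.093, 0.542, -0.003]
contact_force: [-0.5, -0.5, 1.2]
grip_width: 0.0352
gripper_force: 0.0
```

Request:
send_rows(
  deltas=[
    {"dx": 0, "dy": 0, "dz": 0, "rx": 0, "ry": 0, "rz": 0},
    {"dx": 0, "dy": 0, "dz": 0, "rx": 0, "ry": 0, "rz": 0},
    {"dx": 0, "dy": 0, "dz": 0, "rx": 0, "ry": 0, "rz": 0},
  ],
)

```text
clock: 3.83
tcp_pos: [0.4874, 0.2846, 0.0289]
orientation: [-3.094, 0.541, -0.001]
contact_force: [0.1, -0.2, 0.5]
grip_width: 0.0351
gripper_force: 0.0
```

Run:
```python
from h import *
st(); c=cam("wrist"); d=cam("scene"); cv2.imwrite("pics/w3.png",np.vstack([c[0],cv2.resize(d[0][200:330,150:350],(640,416))])[:816]); 
a=np.vstack([c[0][:,:],cv2.resize(d[0][230:300,200:312],(640,400))]); cv2.imwrite("pics/w3.png",cv2.resize(a,(480,600)))
```

```text
clock 3.8333
joints [-0.3245  0.5707 -0.4056  1.9383  0.338   0.6985 -2.8513]
tcp_pos [0.4874 0.2846 0.0289]
orientation [-3.0943e+00  5.4150e-01 -5.0000e-04]
contact_force [ 0.0724 -0.1918  0.5101]
grip_width 0.0351
gripper_force 0.0
```

View pics/w3.png

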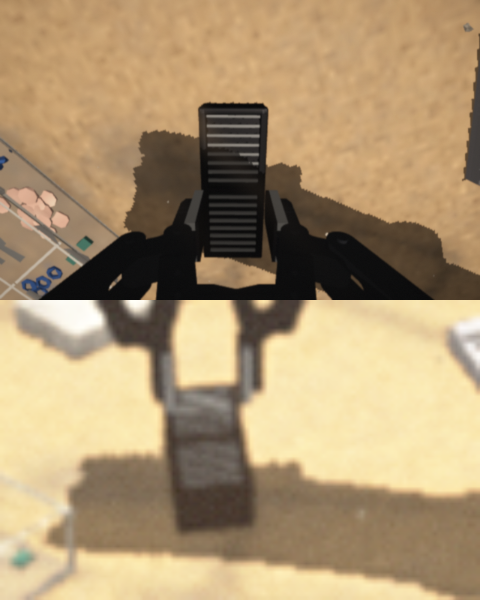

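The wrist part shows the fingers straddling the cartridge (opening ~35 mm, no force). The scene part shows the pads ending at about its top face, so the tips are too high. I'll measure the tip height.

Run:
```python
from h import *
c=cam("scene"); P=cloud(c); Q=P[225:275,225:275]
o=r.get_obs(); T=R.from_rotvec(o["orientation"]).as_matrix()
L=(Q-np.array(o["tcp_pos"]))@T   # tool coords
m=(abs(L[...,1])>.014)&(abs(L[...,1])<.045)&(abs(L[...,0])<.02)&(L[...,2]>-.06)
for sgn in(1,-1):
    q=L[m&(L[...,1]*sgn>0)]; Wz=Q[m&(L[...,1]*sgn>0)]
    print(sgn,len(q)); 
    for lo in np.arange(-.03,.03,.004):
        k=q[(q[:,2]>=lo)&(q[:,2]<lo+.004)]
        if len(k): print("  z",round(lo,3),len(k),"y",np.percentile(k[:,1],[5,50,95]).round(4),"x",np.percentile(k[:,0],[5,95]).round(4))
```

```text
1 184
  z -0.03 7 y [0.0159 0.0202 0.0247] x [-0.0113 -0.0052]
  z -0.026 4 y [0.0155 0.0185 0.0246] x [-0.0131 -0.0039]
  z -0.002 12 y [0.0142 0.0159 0.017 ] x [-0.0173  0.0156]
  z 0.002 1 y [0.0145 0.0145 0.0145] x [-0.0068 -0.0068]
  z 0.022 10 y [0.0218 0.0324 0.0432] x [-0.0125  0.0147]
  z 0.026 75 y [0.0215 0.0317 0.0429] x [-0.0181  0.018 ]
-1 187
  z -0.03 6 y [-0.0296 -0.0271 -0.0215] x [-0.0107 -0.0042]
  z -0.026 5 y [-0.0249 -0.0226 -0.0204] x [-0.0117 -0.007 ]
  z -0.006 1 y [-0.0246 -0.0246 -0.0246] x [0.0144 0.0144]
  z -0.002 34 y [-0.0263 -0.0221 -0.0147] x [-0.0197  0.0166]
  z 0.002 13 y [-0.0224 -0.0183 -0.0152] x [-0.0123  0.0176]
  z 0.006 1 y [-0.0211 -0.0211 -0.0211] x [0.0013 0.0013]
  z 0.014 1 y [-0.0262 -0.0262 -0.0262] x [0.0047 0.0047]
  z 0.018 1 y [-0.0262 -0.0262 -0.0262] x [0.0078 0.0078]
  z 0.022 8 y [-0.0421 -0.0324 -0.0277] x [-0.0123  0.0167]
  z 0.026 50 y [-0.0439 -0.0354 -0.0268] x [-0.0112  0.0183]
```

Request:
send_rows(
  deltas=[
    {"dx": 0, "dy": 0, "dz": 10, "rx": 0, "ry": 0, "rz": 0},
    {"dx": 0, "dy": 0, "dz": 10, "rx": 0, "ry": 0, "rz": 0},
    {"dx": 0, "dy": 0, "dz": 10, "rx": 0, "ry": 0, "rz": 0},
    {"dx": 0, "dy": 0, "dz": 10, "rx": 0, "ry": 0, "rz": 0},
    {"dx": 0, "dy": 0, "dz": 10, "rx": 0, "ry": 0, "rz": 0},
  ],
  jaw=70,
)

```text
clock: 4.4
tcp_pos: [0.4873, 0.2845, 0.0386]
orientation: [3.095, -0.541, 0.0]
contact_force: [-0.4, 0.0, 0.5]
grip_width: 0.0696
gripper_force: 0.0
```

Run:
```python
from h import *
o=r.get_obs(); T=R.from_rotvec(o["orientation"]).as_matrix()
for n in("wrist","scene","side"):
    c=cam(n); P=cloud(c); L=(P-np.array(o["tcp_pos"]))@T
    m=(abs(L[...,1])>.025)&(abs(L[...,1])<.07)&(abs(L[...,0])<.03)&(L[...,2]>-.08)&(L[...,2]<.03)
    q=L[m]; print(n,len(q))
    for lo in np.arange(-.06,.03,.006):
        for s in(1,-1):
            k=q[(q[:,2]>=lo)&(q[:,2]<lo+.006)&(q[:,1]*s>0)]
            if len(k): print("  z",round(lo,3),len(k),"y",np.percentile(k[:,1],[5,50,95]).round(4),"x",np.percentile(k[:,0],[5,95]).round(4))
```

```text
wrist 13330
  z -0.06 572 y [0.035  0.0355 0.0475] x [-0.0081  0.0116]
  z -0.06 587 y [-0.047  -0.0352 -0.0346] x [-0.0081  0.0116]
  z -0.054 534 y [0.035  0.0356 0.0476] x [-0.0084  0.0116]
  z -0.054 532 y [-0.0474 -0.0352 -0.0346] x [-0.0084  0.0115]
  z -0.048 481 y [0.035  0.0357 0.0476] x [-0.008   0.0116]
  z -0.048 480 y [-0.0473 -0.0356 -0.0346] x [-0.0079  0.0116]
  z -0.042 411 y [0.0349 0.0356 0.0478] x [-0.0081  0.0115]
  z -0.042 408 y [-0.0473 -0.0353 -0.0346] x [-0.0086  0.0115]
  z -0.036 317 y [0.035  0.0354 0.0459] x [-0.0084  0.0116]
  z -0.036 321 y [-0.0456 -0.035  -0.0346] x [-0.0084  0.0114]
  z -0.03 99 y [0.035  0.0352 0.0375] x [-0.0088  0.0107]
  z -0.03 98 y [-0.0384 -0.0349 -0.0346] x [-0.0082  0.011 ]
scene 299
  z -0.06 18 y [0.0327 0.0368 0.0453] x [-0.014   0.0089]
  z -0.06 14 y [-0.0508 -0.0451 -0.0395] x [-0.0133 -0.0052]
  z -0.054 15 y [0.0328 0.0374 0.0451] x [-0.0143  0.01  ]
  z -0.054 14 y [-0.0496 -0.0432 -0.0374] x [-0.0124 -0.0031]
  z -0.048 12 y [0.0325 0.0387 0.045 ] x [-0.0138  0.0012]
  z -0.048 12 y [-0.0491 -0.0434 -0.0379] x [-0
[... 691 characters left out ...]
2 y [0.041  0.0484 0.0531] x [-0.0091  0.0092]
  z -0.054 8 y [-0.039  -0.0348 -0.0297] x [-0.0068  0.0089]
  z -0.048 10 y [0.0405 0.0459 0.0513] x [-0.0026  0.0105]
  z -0.048 11 y [-0.0409 -0.0345 -0.0315] x [-0.0034  0.0096]
  z -0.042 14 y [0.0409 0.0477 0.0527] x [-0.0069  0.0117]
  z -0.042 13 y [-0.037  -0.0331 -0.0292] x [-0.0083  0.0111]
  z -0.036 6 y [0.0453 0.0473 0.0484] x [-0.0067  0.0083]
  z -0.036 8 y [-0.0351 -0.0329 -0.0317] x [-0.0101  0.0102]
  z -0.03 3 y [0.0418 0.0427 0.0435] x [0.0003 0.009 ]
  z -0.03 6 y [-0.0367 -0.033  -0.0326] x [-0.0068  0.0033]
  z 0.012 1 y [-0.0251 -0.0251 -0.0251] x [-0.0056 -0.0056]
  z 0.018 4 y [0.0254 0.0255 0.0274] x [-0.0269  0.0219]
```

Request:
send_rows(
  deltas=[
    {"dx": 0, "dy": 1, "dz": -15, "rx": 0, "ry": 0, "rz": 0},
    {"dx": 0, "dy": 1, "dz": -28, "rx": 0, "ry": 0, "rz": 0},
    {"dx": 0, "dy": 1, "dz": -37, "rx": 0, "ry": 0, "rz": 0},
    {"dx": 0, "dy": 1, "dz": -40, "rx": 0, "ry": 0, "rz": 0},
    {"dx": 0, "dy": 1, "dz": -40, "rx": 0, "ry": 0, "rz": 0},
  ],
)

```text
clock: 4.97
tcp_pos: [0.4864, 0.285, -0.0027]
orientation: [3.093, -0.541, -0.003]
contact_force: [-0.1, -0.0, -0.4]
grip_width: 0.0701
gripper_force: 0.0
```

Request:
send_rows(
  deltas=[
    {"dx": 0, "dy": 0, "dz": 0, "rx": 0, "ry": 0, "rz": 0},
    {"dx": 0, "dy": 0, "dz": 0, "rx": 0, "ry": 0, "rz": 0},
    {"dx": 0, "dy": 0, "dz": 0, "rx": 0, "ry": 0, "rz": 0},
    {"dx": 0, "dy": 0, "dz": 0, "rx": 0, "ry": 0, "rz": 0},
    {"dx": 0, "dy": 0, "dz": 0, "rx": 0, "ry": 0, "rz": 0},
  ],
  jaw=35,
  newtons=40,
)

```text
clock: 5.38
tcp_pos: [0.4878, 0.286, -0.0006]
orientation: [-3.094, 0.541, -0.002]
contact_force: [0.5, 0.3, 4.5]
grip_width: 0.0428
gripper_force: 41.4
```

Request:
send_rows(
  deltas=[
    {"dx": 0, "dy": 0, "dz": 0, "rx": 0, "ry": 0, "rz": 0},
    {"dx": 0, "dy": 0, "dz": 0, "rx": 0, "ry": 0, "rz": 0},
    {"dx": 0, "dy": 0, "dz": 0, "rx": 0, "ry": 0, "rz": 0},
  ],
)

```text
clock: 5.63
tcp_pos: [0.4878, 0.286, -0.0006]
orientation: [-3.094, 0.541, -0.002]
contact_force: [-1.4, -0.1, 6.5]
grip_width: 0.0428
gripper_force: 41.5
```

Request:
send_rows(
  deltas=[
    {"dx": 0, "dy": 0, "dz": 20, "rx": 0, "ry": 0, "rz": 0},
    {"dx": 0, "dy": 0, "dz": 50, "rx": 0, "ry": 0, "rz": 0},
    {"dx": 0, "dy": -15, "dz": 75, "rx": 0, "ry": 0, "rz": 1},
    {"dx": -2, "dy": -45, "dz": 80, "rx": 0, "ry": 0, "rz": 3},
    {"dx": -3, "dy": -80, "dz": 80, "rx": 0, "ry": 0, "rz": 5},
  ],
)

```text
clock: 6.05
tcp_pos: [0.4853, 0.2078, 0.0809]
orientation: [-3.113, 0.397, -0.006]
contact_force: [1.2, -1.3, -2.1]
grip_width: 0.0426
gripper_force: 41.6
```

Request:
send_rows(
  deltas=[
    {"dx": -2, "dy": -35, "dz": 0, "rx": 0, "ry": 0, "rz": 2},
    {"dx": -4, "dy": -70, "dz": 0, "rx": 0, "ry": 0, "rz": 4},
    {"dx": -5, "dy": -100, "dz": 0, "rx": 0, "ry": 0, "rz": 5},
    {"dx": -6, "dy": -120, "dz": 0, "rx": 0, "ry": 0, "rz": 5},
    {"dx": -6, "dy": -132, "dz": 0, "rx": 0, "ry": 0, "rz": 5},
  ],
)

```text
clock: 6.47
tcp_pos: [0.4773, 0.0697, 0.0782]
orientation: [3.127, -0.275, -0.002]
contact_force: [-0.3, 0.2, -2.1]
grip_width: 0.0427
gripper_force: 41.6
```

Request:
send_rows(
  deltas=[
    {"dx": 0, "dy": 0, "dz": 0, "rx": 0, "ry": 0, "rz": 0},
    {"dx": 0, "dy": 0, "dz": 0, "rx": 0, "ry": 0, "rz": 0},
  ],
)

```text
clock: 6.63
tcp_pos: [0.4781, 0.0731, 0.0785]
orientation: [3.13, -0.272, -0.0]
contact_force: [-0.2, 0.6, -1.4]
grip_width: 0.0424
gripper_force: 41.6
```

```bash
cat > fit.py <<'E'
from h import *
def rect(P,mask,name):
    m=cv2.morphologyEx(mask.astype(np.uint8),cv2.MORPH_OPEN,np.ones((3,3)))
    k,l,s,_=cv2.connectedComponentsWithStats(m); i=1+np.argmax(s[1:,4]); q=P[l==i]
    rc=cv2.minAreaRect((q[:,:2]*1000).astype(np.float32)); print(name,len(q),np.round(rc[0],1),np.round(rc[1],1),round(rc[2],2),"z",np.percentile(q[:,2],[10,50,90]).round(4)); return q
E
python3 - <<'E'
from fit import *
st(); c=cam("wrist"); P=cloud(c); np.savez("w4.npz",P=P); cv2.imwrite("pics/w4.png",c[0]); x,y,z=P[...,0],P[...,1],P[...,2]
rect(P,(z>.009)&(z<.022)&(abs(x-.479)<.09)&(abs(y-.074)<.09),"cass")
b=c[0].max(2)
o=r.get_obs(); T=R.from_rotvec(o["orientation"]).as_matrix(); L=(P-np.array(o["tcp_pos"]))@T
m=(L[...,2]>-.045)&(L[...,2]<.02)&(abs(L[...,1])<.03)&(abs(L[...,0])<.09)
q=rect(L,m,"cart in tool frame")
E
```

```text
clock 6.6333
joints [ 0.1086  0.3914 -0.4649  2.0956  0.2654  0.7103 -2.2732]
tcp_pos [0.4781 0.0731 0.0785]
orientation [ 3.1297e+00 -2.7220e-01 -2.0000e-04]
contact_force [-0.218   0.5632 -1.3623]
grip_width 0.0424
gripper_force 41.5594
cass 1455 [532.5  63.9] [60.2 22.4] 79.68 z [0.0115 0.0145 0.0163]
cart in tool frame 25169 [ 0.9 -1.1] [114.2  58.7] 5.65 z [-0.0287 -0.0264 -0.0244]
```

View pics/w4.png

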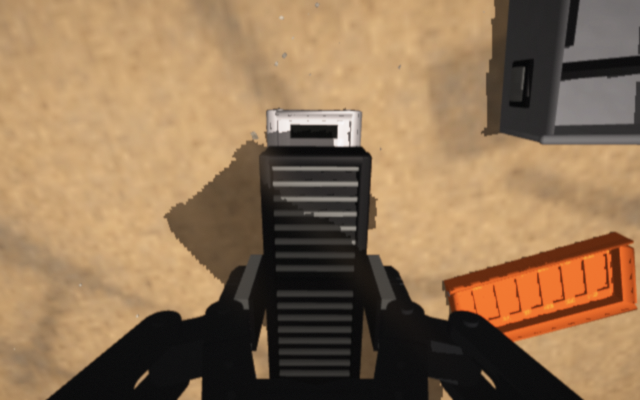

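The wrist view shows the cartridge held straight with its far end at (316,155), above the cassette, whose far end shows at (314,128), aligned. Now the exact offsets.

Run:
```python
from fit import *
P=np.load("w4.npz")["P"]; o=r.get_obs(); T=R.from_rotvec(o["orientation"]).as_matrix(); L=(P-np.array(o["tcp_pos"]))@T
q=rect(P,(L[...,2]>-.032)&(L[...,2]<-.02)&(abs(L[...,1])<.03)&(L[...,0]>.018)&(L[...,0]<.09),"cart far part world")
rc=cv2.minAreaRect((q[:,:2]*1000).astype(np.float32))
bx=cv2.boxPoints(rc); print(bx.round(1))
x,y,z=P[...,0],P[...,1],P[...,2]
q=rect(P,(z>.009)&(z<.022)&(abs(x-.479)<.09)&(abs(y-.074)<.09),"cass"); print(cv2.boxPoints(cv2.minAreaRect((q[:,:2]*1000).astype(np.float32))).round(1))
```

```text
cart far part world 9914 [514.6  66.3] [44.3 38.3] 79.97 z [0.103  0.1051 0.1071]
[[491.9  47.8]
 [529.6  41.2]
 [537.3  84.8]
 [499.6  91.5]]
cass 1455 [532.5  63.9] [60.2 22.4] 79.68 z [0.0115 0.0145 0.0163]
[[516.1  36.3]
 [538.1  32.3]
 [548.9  91.5]
 [526.9  95.5]]
```

Request:
send_rows(
  deltas=[
    {"dx": 1, "dy": 0.7, "dz": -15, "rx": 0, "ry": 0, "rz": -0.3},
    {"dx": 2, "dy": 0.7, "dz": -35, "rx": 0, "ry": 0, "rz": -0.3},
    {"dx": 2, "dy": 0.7, "dz": -50, "rx": 0, "ry": 0, "rz": -0.3},
    {"dx": 2, "dy": 0.7, "dz": -55, "rx": 0, "ry": 0, "rz": -0.3},
    {"dx": 2, "dy": 0.7, "dz": -57, "rx": 0, "ry": 0, "rz": -0.3},
  ],
)

```text
clock: 7.1
tcp_pos: [0.4795, 0.0756, 0.0207]
orientation: [-3.129, 0.274, 0.003]
contact_force: [-0.1, -0.2, -2.0]
grip_width: 0.0427
gripper_force: 41.5
```

Request:
send_rows(
  deltas=[
    {"dx": 0, "dy": 0, "dz": -3, "rx": 0, "ry": 0, "rz": 0},
    {"dx": 0, "dy": 0, "dz": -6, "rx": 0, "ry": 0, "rz": 0},
    {"dx": 0, "dy": 0, "dz": -9, "rx": 0, "ry": 0, "rz": 0},
    {"dx": 0, "dy": 0, "dz": -11, "rx": 0, "ry": 0, "rz": 0},
    {"dx": 0, "dy": 0, "dz": -12, "rx": 0, "ry": 0, "rz": 0},
  ],
)

```text
clock: 7.52
tcp_pos: [0.4804, 0.0742, 0.0097]
orientation: [3.129, -0.278, 0.001]
contact_force: [-0.1, 0.1, -1.6]
grip_width: 0.0423
gripper_force: 41.5
```

Request:
send_rows(
  deltas=[
    {"dx": 0, "dy": 0, "dz": -2, "rx": 0, "ry": 0, "rz": 0},
    {"dx": 0, "dy": 0, "dz": -4, "rx": 0, "ry": 0, "rz": 0},
    {"dx": 0, "dy": 0, "dz": -6, "rx": 0, "ry": 0, "rz": 0},
    {"dx": 0, "dy": 0, "dz": -7, "rx": 0, "ry": 0, "rz": 0},
    {"dx": 0, "dy": 0, "dz": -7, "rx": 0, "ry": 0, "rz": 0},
  ],
)

```text
clock: 7.93
tcp_pos: [0.4802, 0.0742, 0.0025]
orientation: [3.129, -0.278, -0.0]
contact_force: [-0.6, 0.5, -0.8]
grip_width: 0.0428
gripper_force: 41.6
```

Request:
send_rows(
  deltas=[
    {"dx": 0, "dy": 0, "dz": -1, "rx": 0, "ry": 0, "rz": 0},
    {"dx": 0, "dy": 0, "dz": -1, "rx": 0, "ry": 0, "rz": 0},
    {"dx": 0, "dy": 0, "dz": -1, "rx": 0, "ry": 0, "rz": 0},
  ],
)

```text
clock: 8.18
tcp_pos: [0.4803, 0.0743, 0.0023]
orientation: [3.129, -0.278, 0.0]
contact_force: [-4.2, -1.2, 9.1]
grip_width: 0.0427
gripper_force: 42.7
```

Request:
send_rows(
  deltas=[
    {"dx": 0, "dy": 0, "dz": 0, "rx": 0, "ry": 0, "rz": 0},
    {"dx": 0, "dy": 0, "dz": 0, "rx": 0, "ry": 0, "rz": 0},
    {"dx": 0, "dy": 0, "dz": 0, "rx": 0, "ry": 0, "rz": 0},
    {"dx": 0, "dy": 0, "dz": 10, "rx": 0, "ry": 0, "rz": 0},
    {"dx": 0, "dy": 0, "dz": 30, "rx": 0, "ry": 0, "rz": 0},
  ],
  jaw=75,
)

```text
clock: 8.6
tcp_pos: [0.4786, 0.074, 0.0307]
orientation: [3.128, -0.277, -0.006]
contact_force: [-0.2, -0.5, -0.9]
grip_width: 0.0747
gripper_force: 0.0
```

Request:
send_rows(
  deltas=[
    {"dx": -10, "dy": 0, "dz": 30, "rx": 0, "ry": 0, "rz": 0},
    {"dx": -20, "dy": 0, "dz": 60, "rx": 0, "ry": 0, "rz": 0},
    {"dx": -20, "dy": 0, "dz": 80, "rx": 0, "ry": 0, "rz": 0},
    {"dx": -20, "dy": 0, "dz": 80, "rx": 0, "ry": 0, "rz": 0},
    {"dx": -20, "dy": 0, "dz": 80, "rx": 0, "ry": 0, "rz": 0},
  ],
)

```text
clock: 9.02
tcp_pos: [0.4613, 0.0743, 0.1132]
orientation: [-3.129, 0.278, -0.005]
contact_force: [-0.1, -0.5, -0.2]
grip_width: 0.0746
gripper_force: 0.0
```

Run:
```python
from fit import *
st(); c=cam("wrist"); P=cloud(c); np.savez("w5.npz",P=P); cv2.imwrite("pics/w5.png",c[0]); x,y,z=P[...,0],P[...,1],P[...,2]
roi=(abs(x-.48)<.09)&(abs(y-.074)<.06)
rect(P,(z>.006)&(z<.04)&roi,"cass")
q=rect(P,(z>.022)&(z<.04)&roi,"cart")
k=np.c_[q[:,:2]-q[:,:2].mean(0),np.ones(len(q))]; print("tilt",np.linalg.lstsq(k,q[:,2],rcond=None)[0])
```

```text
clock 9.0167
joints [ 0.1366  0.3115 -0.4997  2.1077  0.2148  0.7667 -2.2463]
tcp_pos [0.4613 0.0743 0.1132]
orientation [-3.1288  0.2783 -0.0054]
contact_force [-0.1086 -0.5423 -0.1726]
grip_width 0.0746
gripper_force 0.0
cass 12830 [479.4  73.7] [ 60.2 130.9] 79.56 z [0.0137 0.0278 0.0308]
cart 9364 [479.1  74.2] [ 44.1 113.8] 79.69 z [0.0269 0.0289 0.0311]
tilt [ 0.00202617 -0.00082158  0.02890331]
```

Request:
send_rows(
  deltas=[
    {"dx": 9, "dy": 0, "dz": -30, "rx": 0, "ry": 0, "rz": 0},
    {"dx": 18, "dy": 0, "dz": -60, "rx": 0, "ry": 0, "rz": 0},
    {"dx": 18, "dy": -0.5, "dz": -85, "rx": 0, "ry": 0, "rz": 0},
    {"dx": 18, "dy": -0.5, "dz": -105, "rx": 0, "ry": 0, "rz": 0},
    {"dx": 18, "dy": -0.5, "dz": -115, "rx": 0, "ry": 0, "rz": 0},
  ],
  jaw=76,
)

```text
clock: 9.48
tcp_pos: [0.4757, 0.0732, -0.0069]
orientation: [3.128, -0.277, -0.009]
contact_force: [-0.5, -0.7, 0.1]
grip_width: 0.0762
gripper_force: 0.0
```

Request:
send_rows(
  deltas=[
    {"dx": 0, "dy": 0, "dz": -6, "rx": 0, "ry": 0, "rz": 0},
    {"dx": 0, "dy": 0, "dz": -11, "rx": 0, "ry": 0, "rz": 0},
    {"dx": 0, "dy": 0, "dz": -15, "rx": 0, "ry": 0, "rz": 0},
    {"dx": 0, "dy": 0, "dz": -18, "rx": 0, "ry": 0, "rz": 0},
    {"dx": 0, "dy": 0, "dz": -18, "rx": 0, "ry": 0, "rz": 0},
  ],
)

```text
clock: 9.9
tcp_pos: [0.4786, 0.0738, -0.0212]
orientation: [-3.129, 0.278, -0.001]
contact_force: [-0.8, 0.2, -0.7]
grip_width: 0.0764
gripper_force: 0.0
```

Request:
send_rows(
  deltas=[
    {"dx": 0, "dy": 0, "dz": 0, "rx": 0, "ry": 0, "rz": 0},
    {"dx": 0, "dy": 0, "dz": 0, "rx": 0, "ry": 0, "rz": 0},
    {"dx": 0, "dy": 0, "dz": 0, "rx": 0, "ry": 0, "rz": 0},
    {"dx": 0, "dy": 0, "dz": 0, "rx": 0, "ry": 0, "rz": 0},
    {"dx": 0, "dy": 0, "dz": 0, "rx": 0, "ry": 0, "rz": 0},
  ],
  jaw=52,
  newtons=60,
)

```text
clock: 10.32
tcp_pos: [0.4788, 0.0739, -0.0204]
orientation: [-3.129, 0.278, -0.002]
contact_force: [-1.5, 0.5, 5.7]
grip_width: 0.0582
gripper_force: 64.6
```

Run:
```python
from fit import *
st()
# extractor from wrist view w1 + scene
x=np.array([-.08,-.9968,0]); y=np.array([.9968,-.08,0]); sl=np.array([.04,.4984,.866]); up=np.array([-.0693,-.8632,.5])
P=np.load("w1.npz")["P"]; m=np.zeros(P.shape[:2],bool); m[:115,270:470]=True
q=P[m]; s=q@sl
k=(s>.034)&(s<.044)&(q[:,2]>.02)&(q[:,2]<.2); w=q[k]
print("wall tops: along y hist"); h,e=np.histogram(w@y,np.arange(.48,.68,.004)); print([(round(a,3),int(c)) for a,c in zip(e,h) if c>5])
h,e=np.histogram(w@up,np.arange(.0,.3,.006)); print("up",[(round(a,3),int(c)) for a,c in zip(e,h) if c>5])
S=np.load("scene0.npz")["P"][165:235,330:415].reshape(-1,3); s=S@sl; print("scene s hist",[(round(a,3),int(c)) for a,c in zip(np.arange(-.02,.08,.002),np.histogram(s[(S[:,0]>.5)&(S[:,0]<.66)&(S[:,1]<-.06)],np.arange(-.02,.082,.002))[0]) if c>25])
k=(abs(s-.003)<.003); print((S[k]@y).min(),(S[k]@y).max())
d=np.load("side0.npz")["P"]; q=d[184:305,284:355].reshape(-1,3); q=q[(q[:,2]>.015)&(q[:,1]<-.13)]
g=q[(q[:,2]>.14)]; print("grille y ext",np.percentile(g@y,[1,2,50,98,99]),"z",np.percentile(g[:,2],[1,99]))
b=q[(q[:,2]<.1)]; print("back x",np.percentile(b@x,[5,50,95]),"y ext",np.percentile(b@y,[1,2,98,99]))
```

```text
clock 10.3167
joints [ 0.0195  0.5635 -0.3683  2.1406  0.4112  0.5029 -2.4088]
tcp_pos [ 0.4788  0.0739 -0.0204]
orientation [-3.1291e+00  2.7830e-01 -2.2000e-03]
contact_force [-1.479   0.5112  5.7005]
grip_width 0.0582
gripper_force 64.6405
wall tops: along y hist
[(np.float64(0.508), 199), (np.float64(0.512), 379), (np.float64(0.516), 15), (np.float64(0.52), 15), (np.float64(0.524), 13), (np.float64(0.528), 15), (np.float64(0.532), 14), (np.float64(0.536), 14), (np.float64(0.54), 13), (np.float64(0.544), 15), (np.float64(0.548), 14), (np.float64(0.552), 16), (np.float64(0.556), 17), (np.float64(0.56), 16), (np.float64(0.564), 15), (np.float64(0.568), 16), (np.float64(0.572), 18), (np.float64(0.576), 15), (np.float64(0.58), 15), (np.float64(0.584), 16), (np.float64(0.588), 17), (np.float64(0.592), 16), (np.float64(0.596), 16), (np.float64(0.6), 16), (np.float64(0.604), 20), (np.float64(0.608), 17), (np.float64(0.612), 17), (np.float64(0.616), 18), (np.float64(0.62), 19), (np.float64(0.624), 15), (np.float64(0.628), 18), (np.float64(0.632), 20), (np.float64(0.636), 17), (np.float64(
[... 881 characters left out ...]
 (np.float64(0.008), 100), (np.float64(0.01), 77), (np.float64(0.012), 66), (np.float64(0.014), 76), (np.float64(0.016), 66), (np.float64(0.018), 70), (np.float64(0.02), 50), (np.float64(0.022), 57), (np.float64(0.024), 75), (np.float64(0.026), 49), (np.float64(0.028), 53), (np.float64(0.03), 65), (np.float64(0.032), 66), (np.float64(0.034), 59), (np.float64(0.036), 72), (np.float64(0.038), 56), (np.float64(0.04), 78), (np.float64(0.042), 58), (np.float64(0.044), 29)]
0.5039042162354207 0.6576649215645103
grille y ext [0.5108968  0.51241013 0.58323464 0.65206761 0.65355593] z [0.14204687 0.29708847]
back x [0.19377391 0.19810269 0.20745644] y ext [0.51079368 0.51239125 0.65629724 0.65722978]
```

Run:
```python
from fit import *
y=np.array([.9968,-.08,0]); sl=np.array([.04,.4984,.866]); up=np.array([-.0693,-.8632,.5])
P=np.load("w1.npz")["P"]; im=cv2.imread("pics/w1.png"); A=np.stack([P@up,P@y,P@sl],-1)*1000
roi=np.zeros(P.shape[:2],bool); roi[:115,270:470]=True
for nm,lo,hi in(("guide",9,18),("wall",34,44)):
    m=(roi&(A[...,2]>lo)&(A[...,2]<hi)&(A[...,0]>20)).astype(np.uint8)
    k,l,s,_=cv2.connectedComponentsWithStats(m)
    for i in range(1,k):
        if s[i,4]<25: continue
        q=A[l==i]; print(nm,s[i],"up",np.percentile(q[:,0],[1,50,99]).round(1),"y",np.percentile(q[:,1],[1,50,99]).round(1),"s",np.median(q[:,2]).round(1),im[l==i].mean().round())
# brightness edges of fan ring
cv2.imwrite("pics/bay.png",cv2.resize(im[:115,265:475],None,fx=3.8,fy=3.8,interpolation=cv2.INTER_CUBIC))
```

```text
guide [288   0  52 107 794] up [43.5 46.4 82.4] y [517.5 588.7 641.4] s 12.9 41.0
guide [432   0  20  80 455] up [204.9 207.4 210.4] y [511.  551.  587.1] s 13.5 102.0
guide [394  52  19  11 107] up [154.8 165.6 175.8] y [541.5 544.3 547.4] s 12.8 14.0
wall [ 276    0  142  115 1074] up [ 40.1  47.  180.7] y [510.1 515.1 640.8] s 38.8 70.0
```

View pics/bay.png

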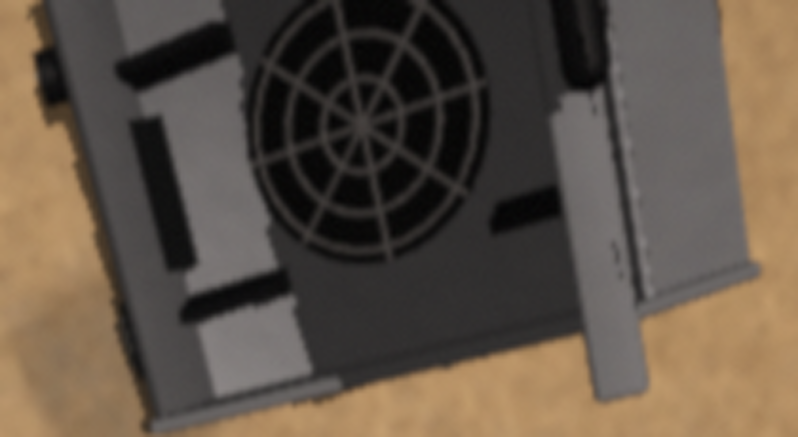

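Request:
send_rows(
  deltas=[
    {"dx": 0, "dy": 0, "dz": 8, "rx": 0, "ry": 0, "rz": 0},
    {"dx": 0, "dy": 0, "dz": 35, "rx": 0, "ry": 0, "rz": 0},
    {"dx": 0, "dy": 0, "dz": 70, "rx": 0, "ry": 0, "rz": 0},
    {"dx": 0, "dy": 0, "dz": 110, "rx": 0, "ry": 0, "rz": 0},
    {"dx": 0, "dy": 0, "dz": 150, "rx": 0, "ry": 0, "rz": 0},
  ],
)

```text
clock: 10.73
tcp_pos: [0.4769, 0.0736, 0.1302]
orientation: [3.129, -0.277, -0.003]
contact_force: [0.8, 0.1, -2.8]
grip_width: 0.0583
gripper_force: 66.6
```

The bay crop shows the near guide gap (lower guide end at crop (280,280), upper guide start at (495,220)), the end guide at (165,190) and the fan at (362,125). These put the seat centre near (0.573,-0.147,0.063), yaw -94.6°. Moving there.

Request:
send_rows(
  deltas=[
    {"dx": 5, "dy": 0, "dz": 12, "rx": 0, "ry": 0, "rz": 6.5},
    {"dx": 10, "dy": 0, "dz": 24, "rx": 0, "ry": 0, "rz": 13},
    {"dx": 20, "dy": 0, "dz": 36, "rx": 0, "ry": 0, "rz": 19.5},
    {"dx": 30, "dy": 0, "dz": 48, "rx": 0, "ry": 0, "rz": 26},
    {"dx": 40, "dy": 0, "dz": 60, "rx": 0, "ry": 0, "rz": 32.5},
  ],
)

```text
clock: 11.15
tcp_pos: [0.5178, 0.0734, 0.1896]
orientation: [3.08, 0.618, -0.001]
contact_force: [0.7, -0.1, -3.7]
grip_width: 0.0584
gripper_force: 67.7
```

Request:
send_rows(
  deltas=[
    {"dx": 10, "dy": 0, "dz": 5, "rx": 0, "ry": 0, "rz": 6.5},
    {"dx": 20, "dy": 0, "dz": 10, "rx": 0, "ry": 0, "rz": 13},
    {"dx": 30, "dy": 0, "dz": 10, "rx": 0, "ry": 0, "rz": 19.5},
    {"dx": 40, "dy": 0, "dz": 10, "rx": 0, "ry": 0, "rz": 26},
    {"dx": 50, "dy": 0, "dz": 10, "rx": 0, "ry": 0, "rz": 32.5},
  ],
)

```text
clock: 11.57
tcp_pos: [0.5679, 0.0733, 0.1989]
orientation: [2.784, 1.455, -0.001]
contact_force: [-1.4, 0.2, -3.2]
grip_width: 0.0586
gripper_force: 67.7
```

Request:
send_rows(
  deltas=[
    {"dx": 2, "dy": -10, "dz": 0, "rx": 0, "ry": 0, "rz": 6.5},
    {"dx": 4, "dy": -20, "dz": 0, "rx": 0, "ry": 0, "rz": 13},
    {"dx": 6, "dy": -25, "dz": 0, "rx": 0, "ry": 0, "rz": 19.5},
    {"dx": 8, "dy": -25, "dz": 0, "rx": 0, "ry": 0, "rz": 26},
    {"dx": 8, "dy": -25, "dz": 0, "rx": 0, "ry": 0, "rz": 30.5},
  ],
)

```text
clock: 11.98
tcp_pos: [0.5758, 0.0476, 0.1986]
orientation: [-2.305, -2.135, 0.002]
contact_force: [0.7, -0.3, -3.6]
grip_width: 0.0586
gripper_force: 67.6
```

Request:
send_rows(
  deltas=[
    {"dx": 0, "dy": -5, "dz": 0, "rx": -6, "ry": 0.5, "rz": 0},
    {"dx": 0, "dy": -10, "dz": 0, "rx": -12, "ry": 1, "rz": 0},
    {"dx": 0, "dy": -15, "dz": 0, "rx": -18, "ry": 1.4, "rz": 0},
    {"dx": 0, "dy": -20, "dz": 0, "rx": -24, "ry": 1.9, "rz": 0},
    {"dx": 0, "dy": -25, "dz": 0, "rx": -29.9, "ry": 2.4, "rz": 0},
  ],
)

```text
clock: 12.4
tcp_pos: [0.5763, 0.0239, 0.1999]
orientation: [2.009, 1.851, -0.54]
contact_force: [0.9, -0.0, -4.2]
grip_width: 0.0584
gripper_force: 67.7
```

Run:
```python
from fit import *
st(); o=r.get_obs(); T=R.from_rotvec(o["orientation"]).as_matrix(); print(T.round(4))
sl=np.array([.04,.4984,.866]); up=np.array([-.0693,-.8632,.5])
G=np.c_[-up,np.cross(-sl,-up),-sl]; print("turn deg",np.degrees((R.from_matrix(G)*R.from_matrix(T).inv()).as_rotvec()).round(2))
print("to pre",1000*(np.array([.5754,-.122,.1065])-o["tcp_pos"]))
c=cam("wrist"); cv2.imwrite("pics/w6.png",c[0]); np.savez("w6.npz",P=cloud(c))
```

```text
clock 12.4
joints [ 0.0511  0.5316 -0.6498  1.7117  0.7283  1.43   -0.9337]
tcp_pos [0.5763 0.0239 0.1999]
orientation [ 2.0086  1.851  -0.5403]
contact_force [ 0.9034 -0.037  -4.2233]
grip_width 0.0584
gripper_force 67.7099
[[ 0.0711  0.9967 -0.0387]
 [ 0.861  -0.0809 -0.5021]
 [-0.5036  0.0024 -0.8639]]
turn deg [0.25 0.12 0.05]
to pre [  -0.85055141 -145.92198322  -93.38442422]
```

Request:
send_rows(
  deltas=[
    {"dx": 0, "dy": -30, "dz": -18, "rx": 0.2, "ry": 0.1, "rz": 0},
    {"dx": 0, "dy": -60, "dz": -38, "rx": 0.2, "ry": 0.1, "rz": 0},
    {"dx": -1, "dy": -90, "dz": -57, "rx": 0.2, "ry": 0.1, "rz": 0},
    {"dx": -1, "dy": -120, "dz": -76, "rx": 0.2, "ry": 0.1, "rz": 0},
    {"dx": -1, "dy": -138, "dz": -88, "rx": 0.2, "ry": 0.1, "rz": 0},
  ],
)

```text
clock: 12.87
tcp_pos: [0.5731, -0.119, 0.1091]
orientation: [2.019, 1.855, -0.542]
contact_force: [-0.6, -1.0, -3.8]
grip_width: 0.0586
gripper_force: 68.6
```

Request:
send_rows(
  deltas=[
    {"dx": 0, "dy": -7, "dz": -5, "rx": 0, "ry": 0, "rz": 0},
    {"dx": 0, "dy": -7, "dz": -5, "rx": 0, "ry": 0, "rz": 0},
    {"dx": 0, "dy": -7, "dz": -5, "rx": 0, "ry": 0, "rz": 0},
  ],
)

```text
clock: 13.12
tcp_pos: [0.5754, -0.1204, 0.106]
orientation: [2.016, 1.859, -0.535]
contact_force: [0.1, 1.1, -3.0]
grip_width: 0.0582
gripper_force: 68.6
```

Run:
```python
from fit import *
st(); c=cam("wrist"); P=cloud(c); np.savez("w7.npz",P=P); cv2.imwrite("pics/w7.png",c[0])
s=cam("scene"); np.savez("s7.npz",P=cloud(s)); cv2.imwrite("pics/s7.png",s[0])
a=np.hstack([cv2.resize(c[0],(440,275)),cv2.resize(s[0][150:250,310:440],(357,275))]); cv2.imwrite("pics/ws7.png",a)
```

```text
clock 13.1167
joints [ 0.236   0.59   -0.5666  1.8506  0.8673  1.183  -0.8738]
tcp_pos [ 0.5754 -0.1204  0.106 ]
orientation [ 2.0156  1.8586 -0.535 ]
contact_force [ 0.0925  1.1035 -3.03  ]
grip_width 0.0582
gripper_force 68.6155
```

View pics/ws7.png

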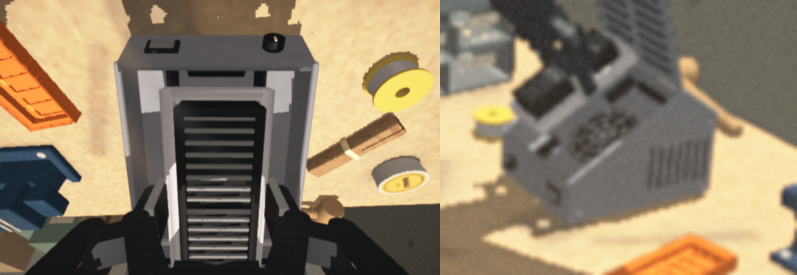

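The wrist half shows the loaded cassette (rim at (218,95)) held above the bay between its walls (edges x≈120 and 315). The scene half shows the same, nearly aligned. Now the offsets between cassette and bay.

Run:
```python
from fit import *
y=np.array([.9968,-.08,0]); sl=np.array([.04,.4984,.866]); up=np.array([-.0693,-.8632,.5])
P=np.load("w7.npz")["P"]; A=np.stack([P@up,P@y,P@sl],-1)*1000
o=r.get_obs(); t=np.array(o["tcp_pos"]); print("tcp in bay axes",t@up*1000,t@y*1000,t@sl*1000)
U,Y,S=[A[...,i] for i in range(3)]
def line(mask,along,val,name,deg=1):
    a,b=along[mask],val[mask]; p=np.polyfit(a-np.median(a),b,1); print(name,mask.sum(),"at",np.median(a).round(1),"val",p[1].round(2),"slope deg",np.degrees(np.arctan(p[0])).round(2),"spread",np.percentile(b,[2,98]).round(1))
print("S hist",[(int(a),int(c)) for a,c in zip(np.arange(-10,130,4),np.histogram(S[(U<125)&(U>30)&(Y>500)&(Y<665)],np.arange(-10,131,4))[0]) if c>150])
# cassette rim
m=(S>78)&(S<96)&(U>40)&(U<100)&(Y>545)&(Y<620)
print("cassette rim S",np.median(S[m]),"U min",np.percentile(U[m],[0.5,1,2]),"Y",np.percentile(Y[m],[.5,1,99,99.5]))
q=(np.c_[U[m],Y[m]]).astype(np.float32); print("rect",cv2.minAreaRect(q))
# walls
for nm,lo,hi in(("near wall",500,530),("far wall",640,668)):
    m=(S>34)&(S<46)&(U>55)&(U<130)&(Y>lo)&(Y<hi); print(nm,m.sum(),"S",np.median(S[m]))
    for u0 in range(50,130,20):
        k=m&(U>u0)&(U<u0+20)
        if k.sum()>15: print("   u",u0,"Y",np.percentile(Y[k],[1,50,99]).round(1))
m=(S>34)&(S<46)&(U<60)&(Y>525)&(Y<645); print("low wall",m.sum(),np.percentile(U[m],[1,50,99]),np.median(S[m]))
m=(S<25)&(S>-5)&(U>40)&(U<80)&(Y>515)&(Y<650); print("floor/guide S",np.percentile(S[m],[5,25,50,75,95]))
```

```text
tcp in bay axes 115.97143786111916 583.9612605832724 56.15925174604591
S hist [(-2, 3917), (2, 5987), (6, 969), (10, 1333), (14, 639), (18, 1118), (22, 2116), (26, 2033), (30, 2111), (34, 3162), (38, 4672), (78, 218), (82, 583), (86, 3561), (90, 4400), (94, 685), (98, 1717), (102, 17805), (106, 4074), (110, 546), (114, 909), (118, 516), (122, 1357), (126, 1934)]
cassette rim S 89.99983261638052 U min [51.74069479 51.96684727 52.0442102 ] Y [553.89572674 554.05354975 613.64164138 613.76969543]
rect ((75.6792984008789, 583.83642578125), (60.5004997253418, 48.835426330566406), 89.79997253417969)
near wall 1733 S 39.9043996975124
   u 50 Y [510.9 514.6 516.1]
   u 70 Y [510.8 514.5 516. ]
   u 90 Y [510.8 514.5 515.9]
   u 110 Y [510.9 514.4 515.8]
far wall 1723 S 39.90011474923377
   u 50 Y [651.1 652.6 656.1]
   u 70 Y [651.1 652.6 656.3]
   u 90 Y [651.  652.6 656.2]
   u 110 Y [651.  652.5 656.1]
low wall 3257 [37.99184274 41.27235116 44.58720912] 37.68431573633638
floor/guide S [ 1.09531966  1.86698633  2.47629146  5.851973   15.24635734]
```

Request:
send_rows(
  deltas=[
    {"dx": -0.5, "dy": -6, "dz": -7, "rx": 0, "ry": 0, "rz": 0},
    {"dx": -1, "dy": -12, "dz": -17, "rx": 0, "ry": 0, "rz": 0},
    {"dx": -1.5, "dy": -18, "dz": -27, "rx": 0, "ry": 0, "rz": 0},
    {"dx": -2.2, "dy": -24, "dz": -38, "rx": 0, "ry": 0, "rz": 0},
    {"dx": -2.2, "dy": -24, "dz": -38, "rx": 0, "ry": 0, "rz": 0},
  ],
)

```text
clock: 13.63
tcp_pos: [0.5707, -0.1477, 0.0647]
orientation: [2.016, 1.858, -0.545]
contact_force: [-0.8, -1.1, -3.0]
grip_width: 0.0581
gripper_force: 68.6
```

Request:
send_rows(
  deltas=[
    {"dx": 0, "dy": 0, "dz": 0, "rx": 0, "ry": 0, "rz": 0},
    {"dx": 0, "dy": 0, "dz": 0, "rx": 0, "ry": 0, "rz": 0},
  ],
)

```text
clock: 13.8
tcp_pos: [0.5732, -0.145, 0.0674]
orientation: [2.014, 1.858, -0.537]
contact_force: [0.4, -0.0, -3.2]
grip_width: 0.0584
gripper_force: 68.6
```

```bash
cat > chk.py <<'E'
from fit import *
y=np.array([.9968,-.08,0]); sl=np.array([.04,.4984,.866]); up=np.array([-.0693,-.8632,.5])
st(); c=cam("wrist"); P=cloud(c); A=np.stack([P@up,P@y,P@sl],-1)*1000; U,Y,S=[A[...,i] for i in range(3)]
o=r.get_obs(); t=np.array(o["tcp_pos"]); T=R.from_rotvec(o["orientation"]).as_matrix(); print("tcp bay",(t@up*1000).round(2),(t@y*1000).round(2),(t@sl*1000).round(2))
G=np.c_[-up,np.cross(-sl,-up),-sl]; print("turn deg",np.degrees((R.from_matrix(G)*R.from_matrix(T).inv()).as_rotvec()).round(2))
top=t@sl*1000+20.4+16
m=(abs(S-top)<6)&(U>40)&(U<100)&(Y>548)&(Y<622)
m=cv2.morphologyEx(m.astype(np.uint8),cv2.MORPH_OPEN,np.ones((3,3)))>0
if m.sum()>50: print("cass S",np.median(S[m]).round(1),"U low",np.percentile(U[m],1).round(1),"Y",np.percentile(Y[m],[1,99]).round(1))
w=lambda lo,hi:np.percentile(Y[(S>34)&(S<46)&(U>55)&(U<130)&(Y>lo)&(Y<hi)],[1,50,99]).round(1)
print("walls",w(500,530),w(640,668)); m=(S>34)&(S<46)&(U<60)&(Y>525)&(Y<645); print("low wall",np.percentile(U[m],[1,99]).round(1))
E
python3 chk.py
```

```text
clock 13.8
joints [ 0.2527  0.6384 -0.5352  1.8769  0.9258  1.1196 -0.9042]
tcp_pos [ 0.5732 -0.145   0.0674]
orientation [ 2.0141  1.8583 -0.5373]
contact_force [ 4.0510e-01 -8.0000e-04 -3.1896e+00]
grip_width 0.0584
gripper_force 68.6198
tcp bay 119.05 583.24 9.51
turn deg [-0.23 -0.04  0.03]
cass S 44.4 U low 54.1 Y [553.7 613.4]
walls [510.9 514.7 516.1] [650.8 652.2 656. ]
low wall [38.1 59.7]
```

Request:
send_rows(
  deltas=[
    {"dx": -0.2, "dy": -2, "dz": -3.5, "rx": 0, "ry": 0, "rz": 0},
    {"dx": -0.3, "dy": -4, "dz": -7, "rx": 0, "ry": 0, "rz": 0},
    {"dx": -0.5, "dy": -6, "dz": -10.4, "rx": 0, "ry": 0, "rz": 0},
    {"dx": -0.6, "dy": -8, "dz": -13.9, "rx": 0, "ry": 0, "rz": 0},
    {"dx": -0.7, "dy": -9, "dz": -15.6, "rx": 0, "ry": 0, "rz": 0},
  ],
)

```text
clock: 14.27
tcp_pos: [0.572, -0.1548, 0.0514]
orientation: [2.014, 1.858, -0.539]
contact_force: [-0.2, -0.2, -3.2]
grip_width: 0.0586
gripper_force: 68.6
```

Request:
send_rows(
  deltas=[
    {"dx": 0, "dy": -0.5, "dz": -0.9, "rx": 0, "ry": 0, "rz": 0},
    {"dx": 0, "dy": -1, "dz": -1.7, "rx": 0, "ry": 0, "rz": 0},
    {"dx": 0, "dy": -1, "dz": -1.7, "rx": 0, "ry": 0, "rz": 0},
    {"dx": 0, "dy": -1, "dz": -1.7, "rx": 0, "ry": 0, "rz": 0},
  ],
)

```text
clock: 14.6
tcp_pos: [0.5725, -0.1551, 0.0504]
orientation: [2.014, 1.858, -0.537]
contact_force: [-0.1, -0.7, -2.9]
grip_width: 0.0588
gripper_force: 68.6
```

```bash
python3 chk.py
```

```text
clock 14.6
joints [ 0.2588  0.6613 -0.5207  1.8856  0.9529  1.0927 -0.9194]
tcp_pos [ 0.5725 -0.1551  0.0504]
orientation [ 2.0139  1.8579 -0.5372]
contact_force [-0.1193 -0.6886 -2.8658]
grip_width 0.0588
gripper_force 68.6123
tcp bay 119.41 583.12 -10.72
turn deg [-0.21 -0.05  0.04]
cass S 24.5 U low 54.4 Y [553.9 613.5]
walls [510.9 514.8 516.1] [650.8 652.1 655.9]
low wall [38.  44.3]
```

Request:
send_rows(
  deltas=[
    {"dx": 0, "dy": 0.3, "dz": -0.8, "rx": 0, "ry": 0, "rz": 0},
    {"dx": 0, "dy": -0.1, "dz": -1.7, "rx": 0, "ry": 0, "rz": 0},
    {"dx": -0.1, "dy": -0.6, "dz": -2.6, "rx": 0, "ry": 0, "rz": 0},
    {"dx": -0.1, "dy": -1.1, "dz": -3.5, "rx": 0, "ry": 0, "rz": 0},
    {"dx": -0.1, "dy": -1.1, "dz": -3.5, "rx": 0, "ry": 0, "rz": 0},
  ],
)

```text
clock: 15.07
tcp_pos: [0.5721, -0.1566, 0.0466]
orientation: [2.014, 1.858, -0.538]
contact_force: [-0.6, -0.2, -4.0]
grip_width: 0.0588
gripper_force: 68.6
```

Request:
send_rows(
  deltas=[
    {"dx": 0, "dy": -0.3, "dz": -0.5, "rx": 0, "ry": 0, "rz": 0},
    {"dx": 0, "dy": -0.5, "dz": -0.9, "rx": 0, "ry": 0, "rz": 0},
    {"dx": 0, "dy": -0.5, "dz": -0.9, "rx": 0, "ry": 0, "rz": 0},
  ],
)

```text
clock: 15.32
tcp_pos: [0.5723, -0.1569, 0.0459]
orientation: [2.014, 1.858, -0.537]
contact_force: [-0.0, -0.4, -3.3]
grip_width: 0.0585
gripper_force: 68.6
```

Request:
send_rows(
  deltas=[
    {"dx": 0, "dy": -0.3, "dz": -0.5, "rx": 0, "ry": 0, "rz": 0},
    {"dx": 0, "dy": -0.5, "dz": -0.9, "rx": 0, "ry": 0, "rz": 0},
    {"dx": 0, "dy": -0.5, "dz": -0.9, "rx": 0, "ry": 0, "rz": 0},
  ],
)

```text
clock: 15.57
tcp_pos: [0.5722, -0.1574, 0.0449]
orientation: [2.014, 1.858, -0.538]
contact_force: [-0.8, 0.3, -3.4]
grip_width: 0.058
gripper_force: 68.6
```

```bash
python3 chk.py
```

```text
clock 15.5667
joints [ 0.2593  0.6691 -0.5164  1.8876  0.9608  1.0854 -0.9253]
tcp_pos [ 0.5722 -0.1574  0.0449]
orientation [ 2.014   1.8578 -0.5377]
contact_force [-0.8066  0.2978 -3.3602]
grip_width 0.058
gripper_force 68.6041
tcp bay 118.7 582.99 -16.61
turn deg [-0.2  -0.08  0.06]
cass S 18.7 U low 53.6 Y [553.8 613.5]
walls [511.  514.8 516.2] [650.7 652.  655.9]
low wall [37.9 44.4]
```

Request:
send_rows(
  deltas=[
    {"dx": 0, "dy": -0.3, "dz": -0.5, "rx": 0, "ry": 0, "rz": 0},
    {"dx": 0, "dy": -0.5, "dz": -0.9, "rx": 0, "ry": 0, "rz": 0},
    {"dx": 0, "dy": -0.5, "dz": -0.9, "rx": 0, "ry": 0, "rz": 0},
  ],
)

```text
clock: 15.87
tcp_pos: [0.5722, -0.1579, 0.044]
orientation: [2.014, 1.858, -0.538]
contact_force: [0.6, 0.6, -3.1]
grip_width: 0.0585
gripper_force: 68.6
```

Request:
send_rows(
  deltas=[
    {"dx": 0, "dy": -0.2, "dz": -0.4, "rx": 0, "ry": 0, "rz": 0},
    {"dx": 0, "dy": -0.3, "dz": -0.5, "rx": 0, "ry": 0, "rz": 0},
    {"dx": 0, "dy": -0.3, "dz": -0.5, "rx": 0, "ry": 0, "rz": 0},
  ],
)

```text
clock: 16.12
tcp_pos: [0.5723, -0.158, 0.0436]
orientation: [2.014, 1.858, -0.537]
contact_force: [-0.9, 0.1, -3.3]
grip_width: 0.0585
gripper_force: 68.8
```

Request:
send_rows(
  deltas=[
    {"dx": 0, "dy": -0.3, "dz": -0.5, "rx": 0, "ry": 0, "rz": 0},
    {"dx": 0, "dy": -0.3, "dz": -0.5, "rx": 0, "ry": 0, "rz": 0},
    {"dx": 0, "dy": -0.3, "dz": -0.5, "rx": 0, "ry": 0, "rz": 0},
  ],
)

```text
clock: 16.37
tcp_pos: [0.5724, -0.158, 0.0436]
orientation: [2.014, 1.858, -0.537]
contact_force: [-2.4, 2.8, 3.1]
grip_width: 0.0583
gripper_force: 69.5
```

Request:
send_rows(
  deltas=[
    {"dx": 0, "dy": -0.3, "dz": -0.5, "rx": 0, "ry": 0, "rz": 0},
    {"dx": 0, "dy": -0.3, "dz": -0.5, "rx": 0, "ry": 0, "rz": 0},
    {"dx": 0, "dy": -0.3, "dz": -0.5, "rx": 0, "ry": 0, "rz": 0},
  ],
)

```text
clock: 16.62
tcp_pos: [0.5724, -0.1581, 0.0436]
orientation: [2.014, 1.858, -0.537]
contact_force: [-3.9, 4.5, 9.1]
grip_width: 0.0581
gripper_force: 70.0
```

Request:
send_rows(
  deltas=[
    {"dx": 0, "dy": 0, "dz": 0, "rx": 0, "ry": 0, "rz": 0},
    {"dx": 0, "dy": 0, "dz": 0, "rx": 0, "ry": 0, "rz": 0},
    {"dx": 0, "dy": 0, "dz": 0, "rx": 0, "ry": 0, "rz": 0},
    {"dx": 0, "dy": 0, "dz": 0, "rx": 0, "ry": 0, "rz": 0},
  ],
  jaw=74,
)

```text
clock: 16.95
tcp_pos: [0.5724, -0.1592, 0.0426]
orientation: [2.014, 1.857, -0.538]
contact_force: [0.1, -0.6, 0.4]
grip_width: 0.074
gripper_force: 0.0
```

Request:
send_rows(
  deltas=[
    {"dx": 0.4, "dy": 5, "dz": 9, "rx": 0, "ry": 0, "rz": 0},
    {"dx": 1, "dy": 13, "dz": 23, "rx": 0, "ry": 0, "rz": 0},
    {"dx": 2, "dy": 25, "dz": 43, "rx": 0, "ry": 0, "rz": 0},
    {"dx": 3, "dy": 40, "dz": 69, "rx": 0, "ry": 0, "rz": 0},
    {"dx": 4, "dy": 55, "dz": 90, "rx": 0, "ry": 0, "rz": 0},
  ],
)

```text
clock: 17.37
tcp_pos: [0.5768, -0.1021, 0.1354]
orientation: [2.014, 1.858, -0.535]
contact_force: [1.2, -0.1, 0.1]
grip_width: 0.0743
gripper_force: 0.0
```

Request:
send_rows(
  deltas=[
    {"dx": 0, "dy": 10, "dz": 10, "rx": 0, "ry": 0, "rz": 0},
    {"dx": 0, "dy": 20, "dz": 20, "rx": 0, "ry": 0, "rz": 0},
    {"dx": 0, "dy": 20, "dz": 20, "rx": 0, "ry": 0, "rz": 0},
  ],
)

```text
clock: 17.62
tcp_pos: [0.5775, -0.0805, 0.1547]
orientation: [2.011, 1.86, -0.531]
contact_force: [0.6, 0.9, -0.4]
grip_width: 0.0743
gripper_force: 0.0
```

Run:
```python
from fit import *
y=np.array([.9968,-.08,0]); sl=np.array([.04,.4984,.866]); up=np.array([-.0693,-.8632,.5])
st(); c=cam("wrist"); P=cloud(c); cv2.imwrite("pics/w8.png",c[0]); A=np.stack([P@up,P@y,P@sl],-1)*1000; U,Y,S=[A[...,i] for i in range(3)]
roi=(abs(U-118)<72)&(abs(Y-583.5)<34)
for nm,lo,hi in(("cart",26,42),("cass rim",14,22)):
    m=cv2.morphologyEx((roi&(S>lo)&(S<hi)).astype(np.uint8),cv2.MORPH_OPEN,np.ones((3,3)))>0; q=A[m]
    print(nm,len(q),cv2.minAreaRect(q[:,:2].astype(np.float32)),"S",np.percentile(q[:,2],[10,50,90]).round(1))
    print("  tilt deg",np.degrees(np.linalg.lstsq(np.c_[q[:,:2]-q[:,:2].mean(0),np.ones(len(q))],q[:,2],rcond=None)[0][:2]))
m=(S>34)&(S<46)&(U>55)&(U<180)
print("wall S",np.median(S[m&(Y>500)&(Y<530)]),np.median(S[m&(Y>640)&(Y<668)]))
m=(S>-5)&(S<6)&(abs(U-118)<25)&(((Y>520)&(Y<545))|((Y>622)&(Y<646))); print("seat S",np.median(S[m]),m.sum())
# grille from scene and side
for n,v in(("side",None),("scene",None)):
    g=cloud(cam(n)).reshape(-1,3); B=np.stack([g@up,g@y,g@sl],-1)*1000
    k=(B[:,1]>500)&(B[:,1]<670)&(g[:,2]>.15)&(g[:,2]<.32)&(g[:,1]<-.1)&(g[:,1]>-.26); q=g[k]; print(n,len(q),q.min(0).round(3),q.max(0).round(3), "top 1% mean",q[q[:,2]>np.percentile(q[:,2],98)].mean(0).round(4))
```

```text
clock 17.6167
joints [ 0.1971  0.5369 -0.6033  1.8073  0.8011  1.2725 -0.853 ]
tcp_pos [ 0.5775 -0.0805  0.1547]
orientation [ 2.0113  1.86   -0.5313]
contact_force [ 0.579   0.9483 -0.447 ]
grip_width 0.0743
gripper_force 0.0
cart 8451 ((116.16890716552734, 585.255615234375), (44.124271392822266, 114.23905944824219), 89.7209243774414) S [29.2 31.2 33.3]
  tilt deg [0.05068101 0.03906287]
cass rim 2549 ((118.585205078125, 583.9200439453125), (60.1778564453125, 130.77198791503906), 89.78766632080078) S [15.  17.3 18.7]
  tilt deg [0.06440997 0.04947913]
wall S 40.023347633898695 39.96923344991497
seat S 2.184637313313783 3316
side 3754 [ 0.496 -0.203  0.15 ] [ 0.643 -0.139  0.3  ] top 1% mean [ 0.5716 -0.1504  0.2947]
scene 1191 [ 0.496 -0.191  0.15 ] [ 0.648 -0.133  0.298] top 1% mean [ 0.5711 -0.1412  0.296 ]
```

View pics/w8.png

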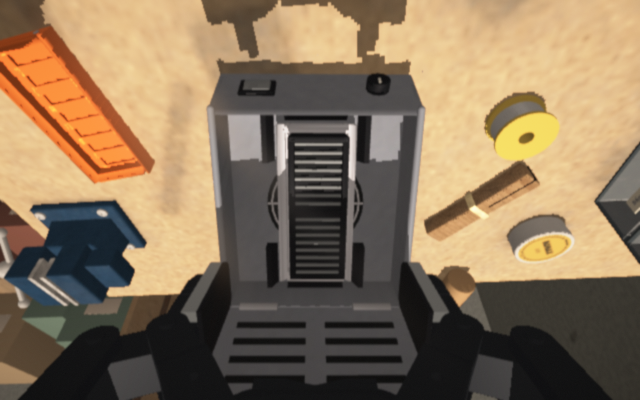

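The wrist view shows the loaded cassette lying straight and flat between the guides (centre (318,205)), fingers clear. Next is the grille, upright at about 1.81 rad: I'll go over it with closed fingers and push its tab from behind along the arc.

Request:
send_rows(
  deltas=[
    {"dx": 0, "dy": 20, "dz": 30, "rx": 5, "ry": -0.4, "rz": 0},
    {"dx": 0, "dy": 30, "dz": 65, "rx": 11, "ry": -0.9, "rz": 0},
    {"dx": 0, "dy": 30, "dz": 105, "rx": 17, "ry": -1.4, "rz": 0},
    {"dx": 0, "dy": 30, "dz": 145, "rx": 23, "ry": -1.9, "rz": 0},
    {"dx": 0, "dy": 30, "dz": 185, "rx": 29.4, "ry": -2.4, "rz": 0},
  ],
  jaw=0,
  newtons=20,
)

```text
clock: 18.18
tcp_pos: [0.576, -0.0541, 0.339]
orientation: [-2.308, -2.131, 0.001]
contact_force: [0.1, -0.6, -1.1]
grip_width: 0.0134
gripper_force: 0.0
```

Request:
send_rows(
  deltas=[
    {"dx": 0, "dy": -10, "dz": 30, "rx": 0, "ry": 0, "rz": 0},
    {"dx": -2, "dy": -45, "dz": 40, "rx": 0, "ry": 0, "rz": 0},
    {"dx": -4, "dy": -80, "dz": 40, "rx": 0, "ry": 0, "rz": 0},
    {"dx": -6, "dy": -115, "dz": 40, "rx": 0, "ry": 0, "rz": 0},
    {"dx": -8, "dy": -142, "dz": 40, "rx": 0, "ry": 0, "rz": 0},
  ],
)

```text
clock: 18.6
tcp_pos: [0.5668, -0.2009, 0.3761]
orientation: [2.313, 2.123, -0.011]
contact_force: [1.2, -0.3, -0.7]
grip_width: 0.0004
gripper_force: 0.0
```

Run:
```python
from fit import *
st(); o=r.get_obs(); T=R.from_rotvec(o["orientation"]).as_matrix(); print(T.round(3)); t=np.array(o["tcp_pos"])
for n in("wrist","scene","side"):
    L=(cloud(cam(n))-t)@T; m=(abs(L[...,0])<.02)&(abs(L[...,1])<.03)&(L[...,2]<.02)&(L[...,2]>-.07); q=L[m]
    if len(q)>20: print(n,len(q),"z max",np.percentile(q[:,2],[50,95,99.5]).round(4),"x",np.percentile(q[:,0],[2,98]).round(4),"y",np.percentile(q[:,1],[2,98]).round(4))
C=cam("side"); g=cloud(C).reshape(-1,3); k=(g[:,0]>.49)&(g[:,0]<.65)&(g[:,2]>.2)&(g[:,2]<.31)&(g[:,1]<-.1)&(g[:,1]>-.26); q=g[k]
print("grille",len(q),q[q[:,2]>np.percentile(q[:,2],97)].mean(0),np.polyfit(q[:,2],q[:,1],1))
# waypoints
hy,hz=-.148,.1328; prev=None
def tcp(th):
    a=np.radians(th); e=np.array([np.cos(a),np.sin(a)]); n=np.array([-e[1],e[0]]); h=np.array([hy,hz])
    return h+.158*e+.005*n-[.0116,.0175] if th>0 else h+.138*e+.005*n-[-.0085,.0175]
for th in(75,73.6,65,55,45,35,25,15,8,0,-5,-10,-15,-20,-25,-28,-30):
    p=tcp(th); print(th,np.round([1000*(.5814+.08*p[0]),1000*(-.0467+.9968*p[0]),1000*p[1]],1))
```

```text
clock 18.6
joints [ 0.7713  0.3292 -0.7143  1.4733  0.2224  1.423  -0.0352]
tcp_pos [ 0.5668 -0.2009  0.3761]
orientation [ 2.3129  2.1235 -0.0113]
contact_force [ 1.1507 -0.3387 -0.6582]
grip_width 0.0004
gripper_force 0.0
[[ 0.085  0.996 -0.004]
 [ 0.996 -0.085 -0.006]
 [-0.006 -0.004 -1.   ]]
wrist 6406 z max [-0.0588 -0.029  -0.0236] x [-0.008   0.0133] y [-0.025   0.0251]
scene 197 z max [-0.0466 -0.022  -0.0186] x [-0.013   0.0094] y [-0.0293  0.0232]
side 337 z max [-0.051  -0.0246 -0.0193] x [-0.0188  0.0001] y [-0.0259  0.0238]
grille 2486 [ 0.57182357 -0.15036318  0.29473682] [ 0.30853931 -0.24026746]
75 [ 571.5 -169.8  269.2]
73.6 [ 571.8 -166.1  268.3]
65 [ 573.6 -143.7  260.6]
55 [ 575.6 -119.5  247.6]
45 [577.3 -97.9 230.6]
35 [578.8 -79.6 210. ]
25 [579.9 -65.2 186.6]
15 [580.7 -55.  161. ]
8 [581.1 -50.5 142.2]
0 [581.3 -48.2 120.3]
-5 [581.3 -48.3 108.3]
-10 [581.2 -49.4  96.3]
-15 [581.  -51.6  84.4]
-20 [580.8 -54.8  72.8]
-25 [580.4 -59.   61.5]
-28 [580.2 -62.   54.9]
-30 [580.  -64.1  50.6]
```

Request:
send_rows(
  deltas=[
    {"dx": 2, "dy": 0, "dz": -30, "rx": 0, "ry": 0, "rz": 0},
    {"dx": 2, "dy": 0, "dz": -65, "rx": 0, "ry": 0, "rz": 0},
    {"dx": 2, "dy": 0, "dz": -95, "rx": 0, "ry": 0, "rz": 0},
    {"dx": 2, "dy": 0, "dz": -112, "rx": 0, "ry": 0, "rz": 0},
    {"dx": 2, "dy": 0, "dz": -116, "rx": 0, "ry": 0, "rz": 0},
  ],
)

```text
clock: 19.22
tcp_pos: [0.5679, -0.1941, 0.2573]
orientation: [-2.304, -2.13, 0.013]
contact_force: [-0.3, -0.0, -0.6]
grip_width: 0.0002
gripper_force: 0.0
```

Request:
send_rows(
  deltas=[
    {"dx": 0, "dy": 6, "dz": 0, "rx": 0, "ry": 0, "rz": 0},
    {"dx": 0, "dy": 12, "dz": 0, "rx": 0, "ry": 0, "rz": 0},
    {"dx": 0, "dy": 17, "dz": 0, "rx": 0, "ry": 0, "rz": 0},
    {"dx": 0, "dy": 20, "dz": 0, "rx": 0, "ry": 0, "rz": 0},
  ],
)

```text
clock: 19.55
tcp_pos: [0.5714, -0.1739, 0.2634]
orientation: [2.303, 2.129, -0.004]
contact_force: [-0.0, 0.1, -0.5]
grip_width: -0.0003
gripper_force: 0.0
```

Request:
send_rows(
  deltas=[
    {"dx": 0.4, "dy": 6, "dz": -1, "rx": 0, "ry": 0, "rz": 0},
    {"dx": 0.8, "dy": 12, "dz": -2, "rx": 0, "ry": 0, "rz": 0},
    {"dx": 1.2, "dy": 17, "dz": -4, "rx": 0, "ry": 0, "rz": 0},
    {"dx": 1.6, "dy": 22, "dz": -6, "rx": 0, "ry": 0, "rz": 0},
    {"dx": 2, "dy": 27.5, "dz": -8, "rx": 0, "ry": 0, "rz": 0},
  ],
)

```text
clock: 19.97
tcp_pos: [0.5726, -0.1481, 0.2537]
orientation: [2.307, 2.128, -0.007]
contact_force: [0.4, -0.4, 0.7]
grip_width: -0.0
gripper_force: 0.7
```

Request:
send_rows(
  deltas=[
    {"dx": 0.4, "dy": 5, "dz": -2, "rx": 0, "ry": 0, "rz": 0},
    {"dx": 0.8, "dy": 10, "dz": -4.5, "rx": 0, "ry": 0, "rz": 0},
    {"dx": 1.2, "dy": 14.5, "dz": -7, "rx": 0, "ry": 0, "rz": 0},
    {"dx": 1.6, "dy": 19, "dz": -10, "rx": 0, "ry": 0, "rz": 0},
    {"dx": 2, "dy": 23.5, "dz": -12.5, "rx": 0, "ry": 0, "rz": 0},
  ],
)

```text
clock: 20.38
tcp_pos: [0.5741, -0.1244, 0.2406]
orientation: [2.307, 2.129, -0.008]
contact_force: [0.8, -1.1, 0.4]
grip_width: -0.0001
gripper_force: 0.5
```

```bash
cat > gr.py <<'E'
from fit import *
st()
hy,hz=-.148,.1328
for n in("scene","side"):
    g=cloud(cam(n)).reshape(-1,3); yy=g@np.array([.08,.9968,0]); Y=g@np.array([.9968,-.08,0])
    d=np.hypot(yy-hy,g[:,2]-hz); th=np.degrees(np.arctan2(g[:,2]-hz,yy-hy))
    k=(d>.1)&(d<.15)&(((Y>.513)&(Y<.545))|((Y>.622)&(Y<.654)))&(g[:,2]>.05)&(th>-45)
    h,e=np.histogram(th[k],np.arange(-45,90,2)); i=h.argmax(); print(n,k.sum(),"theta",e[i]+1,"n",h[i], "med",np.median(th[k][abs(th[k]-e[i]-1)<4]).round(1))
E
python3 gr.py
```

```text
clock 20.3833
joints [ 0.6603  0.3971 -0.7232  1.701   0.2894  1.1542 -0.2238]
tcp_pos [ 0.5741 -0.1244  0.2406]
orientation [ 2.307   2.1287 -0.008 ]
contact_force [ 0.8058 -1.1347  0.3996]
grip_width -0.0001
gripper_force 0.5492
scene 222 theta 54 n 54 med 55.0
side 605 theta 58 n 363 med 57.9
```

Request:
send_rows(
  deltas=[
    {"dx": 0.3, "dy": 4.3, "dz": -3, "rx": 0, "ry": 0, "rz": 0},
    {"dx": 0.6, "dy": 8.6, "dz": -6, "rx": 0, "ry": 0, "rz": 0},
    {"dx": 1, "dy": 12.7, "dz": -9.3, "rx": 0, "ry": 0, "rz": 0},
    {"dx": 1.3, "dy": 16.8, "dz": -12.7, "rx": 0, "ry": 0, "rz": 0},
    {"dx": 1.6, "dy": 20.8, "dz": -16.3, "rx": 0, "ry": 0, "rz": 0},
  ],
)

```text
clock: 20.9
tcp_pos: [0.576, -0.1035, 0.2245]
orientation: [2.307, 2.129, -0.007]
contact_force: [0.8, -1.2, 1.1]
grip_width: 0.0001
gripper_force: 0.5
```

Request:
send_rows(
  deltas=[
    {"dx": 0.3, "dy": 3.8, "dz": -3.7, "rx": 0, "ry": 0, "rz": 0},
    {"dx": 0.6, "dy": 7.5, "dz": -7.5, "rx": 0, "ry": 0, "rz": 0},
    {"dx": 0.9, "dy": 11, "dz": -11.5, "rx": 0, "ry": 0, "rz": 0},
    {"dx": 1.2, "dy": 14.4, "dz": -15.6, "rx": 0, "ry": 0, "rz": 0},
    {"dx": 1.5, "dy": 17.6, "dz": -19.8, "rx": 0, "ry": 0, "rz": 0},
  ],
)

```text
clock: 21.32
tcp_pos: [0.5774, -0.0856, 0.2046]
orientation: [2.307, 2.129, -0.007]
contact_force: [-0.1, 0.4, 2.3]
grip_width: -0.0001
gripper_force: 0.5
```

Request:
send_rows(
  deltas=[
    {"dx": 0.2, "dy": 3.1, "dz": -4.4, "rx": 0, "ry": 0, "rz": 0},
    {"dx": 0.4, "dy": 6, "dz": -8.8, "rx": 0, "ry": 0, "rz": 0},
    {"dx": 0.6, "dy": 8.8, "dz": -13.3, "rx": 0, "ry": 0, "rz": 0},
    {"dx": 0.9, "dy": 11.4, "dz": -17.9, "rx": 0, "ry": 0, "rz": 0},
    {"dx": 1.1, "dy": 13.9, "dz": -22.5, "rx": 0, "ry": 0, "rz": 0},
  ],
)

```text
clock: 21.73
tcp_pos: [0.5785, -0.0721, 0.182]
orientation: [2.307, 2.129, -0.007]
contact_force: [0.1, 0.2, 1.3]
grip_width: 0.0002
gripper_force: 0.5
```

```bash
python3 gr.py
```

```text
clock 21.7333
joints [ 0.5625  0.4504 -0.716   1.7747  0.3424  1.0455 -0.3597]
tcp_pos [ 0.5785 -0.0721  0.182 ]
orientation [ 2.3068  2.1286 -0.0071]
contact_force [0.1471 0.2424 1.3474]
grip_width 0.0002
gripper_force 0.4888
scene 152 theta 28 n 38 med 27.7
side 486 theta 28 n 296 med 27.7
```

Request:
send_rows(
  deltas=[
    {"dx": 0.2, "dy": 2.3, "dz": -4.9, "rx": 0, "ry": 0, "rz": 0},
    {"dx": 0.4, "dy": 4.4, "dz": -9.8, "rx": 0, "ry": 0, "rz": 0},
    {"dx": 0.5, "dy": 6.4, "dz": -14.7, "rx": 0, "ry": 0, "rz": 0},
    {"dx": 0.7, "dy": 8.2, "dz": -19.7, "rx": 0, "ry": 0, "rz": 0},
    {"dx": 0.8, "dy": 9.8, "dz": -24.7, "rx": 0, "ry": 0, "rz": 0},
  ],
)

```text
clock: 22.25
tcp_pos: [0.5795, -0.0624, 0.1574]
orientation: [2.307, 2.128, -0.007]
contact_force: [1.7, 0.2, 0.9]
grip_width: -0.0002
gripper_force: 0.5
```

Request:
send_rows(
  deltas=[
    {"dx": 0.1, "dy": 2.3, "dz": -7.5, "rx": 0, "ry": 0, "rz": 0},
    {"dx": 0.2, "dy": 4, "dz": -15, "rx": 0, "ry": 0, "rz": 0},
    {"dx": 0.4, "dy": 5.4, "dz": -23, "rx": 0, "ry": 0, "rz": 0},
    {"dx": 0.5, "dy": 6.2, "dz": -31, "rx": 0, "ry": 0, "rz": 0},
    {"dx": 0.6, "dy": 6.6, "dz": -39, "rx": 0, "ry": 0, "rz": 0},
  ],
)

```text
clock: 22.67
tcp_pos: [0.5798, -0.0557, 0.1179]
orientation: [2.307, 2.129, -0.007]
contact_force: [1.0, 0.9, 1.2]
grip_width: -0.0002
gripper_force: 0.5
```

Request:
send_rows(
  deltas=[
    {"dx": 0, "dy": 0, "dz": -4.6, "rx": 0, "ry": 0, "rz": 0},
    {"dx": 0, "dy": -0.1, "dz": -9.2, "rx": 0, "ry": 0, "rz": 0},
    {"dx": 0, "dy": -0.3, "dz": -13.8, "rx": 0, "ry": 0, "rz": 0},
    {"dx": -0.1, "dy": -0.7, "dz": -18.4, "rx": 0, "ry": 0, "rz": 0},
    {"dx": -0.1, "dy": -1.1, "dz": -23, "rx": 0, "ry": 0, "rz": 0},
  ],
)

```text
clock: 23.08
tcp_pos: [0.5796, -0.0572, 0.0954]
orientation: [2.307, 2.129, -0.008]
contact_force: [-1.6, -0.1, -0.1]
grip_width: -0.0004
gripper_force: 0.5
```

```bash
python3 gr.py
```

```text
clock 23.0833
joints [ 0.4927  0.5518 -0.6666  1.8474  0.4355  0.8943 -0.4622]
tcp_pos [ 0.5796 -0.0572  0.0954]
orientation [ 2.3069  2.1286 -0.0077]
contact_force [-1.6046 -0.1356 -0.0772]
grip_width -0.0004
gripper_force 0.4978
scene 215 theta -8 n 96 med -7.4
side 424 theta -8 n 189 med -8.5
```

Request:
send_rows(
  deltas=[
    {"dx": 0, "dy": -0.9, "dz": -4.5, "rx": 0, "ry": 0, "rz": 0},
    {"dx": -0.1, "dy": -1.9, "dz": -9, "rx": 0, "ry": 0, "rz": 0},
    {"dx": -0.2, "dy": -2.9, "dz": -13.5, "rx": 0, "ry": 0, "rz": 0},
    {"dx": -0.3, "dy": -4, "dz": -18, "rx": 0, "ry": 0, "rz": 0},
    {"dx": -0.4, "dy": -5.1, "dz": -22.4, "rx": 0, "ry": 0, "rz": 0},
  ],
)

```text
clock: 23.6
tcp_pos: [0.5797, -0.0625, 0.0731]
orientation: [2.306, 2.128, -0.007]
contact_force: [1.0, 0.4, 1.8]
grip_width: -0.0002
gripper_force: 0.5
```

Request:
send_rows(
  deltas=[
    {"dx": 0, "dy": -0.8, "dz": -2.2, "rx": 0, "ry": 0, "rz": 0},
    {"dx": -0.1, "dy": -1.6, "dz": -4.4, "rx": 0, "ry": 0, "rz": 0},
    {"dx": -0.2, "dy": -2.4, "dz": -6.6, "rx": 0, "ry": 0, "rz": 0},
    {"dx": -0.3, "dy": -3.2, "dz": -8.8, "rx": 0, "ry": 0, "rz": 0},
    {"dx": -0.4, "dy": -4, "dz": -10.9, "rx": 0, "ry": 0, "rz": 0},
  ],
)

```text
clock: 24.02
tcp_pos: [0.579, -0.0664, 0.0624]
orientation: [2.307, 2.128, -0.007]
contact_force: [0.4, -0.0, 0.7]
grip_width: 0.0001
gripper_force: 0.5
```

```bash
python3 gr.py
```

```text
clock 24.0167
joints [ 0.4864  0.5945 -0.6395  1.8668  0.4741  0.8379 -0.4775]
tcp_pos [ 0.579  -0.0664  0.0624]
orientation [ 2.3066  2.1283 -0.0074]
contact_force [ 0.4426 -0.0133  0.6928]
grip_width 0.0001
gripper_force 0.5147
scene 386 theta -22 n 136 med -22.2
side 411 theta -24 n 106 med -23.4
```

Request:
send_rows(
  deltas=[
    {"dx": -0.1, "dy": -0.9, "dz": -2, "rx": 0, "ry": 0, "rz": 0},
    {"dx": -0.2, "dy": -1.8, "dz": -4, "rx": 0, "ry": 0, "rz": 0},
    {"dx": -0.3, "dy": -2.8, "dz": -6, "rx": 0, "ry": 0, "rz": 0},
    {"dx": -0.4, "dy": -3.8, "dz": -8, "rx": 0, "ry": 0, "rz": 0},
    {"dx": -0.4, "dy": -4.8, "dz": -10, "rx": 0, "ry": 0, "rz": 0},
  ],
)

```text
clock: 24.53
tcp_pos: [0.5785, -0.071, 0.0523]
orientation: [2.307, 2.129, -0.007]
contact_force: [-1.0, 0.4, 0.6]
grip_width: -0.0002
gripper_force: 0.5
```

Request:
send_rows(
  deltas=[
    {"dx": 0, "dy": -0.5, "dz": -1, "rx": 0, "ry": 0, "rz": 0},
    {"dx": 0, "dy": -0.5, "dz": -1, "rx": 0, "ry": 0, "rz": 0},
    {"dx": 0, "dy": -1, "dz": -2, "rx": 0, "ry": 0, "rz": 0},
    {"dx": 0, "dy": -1, "dz": -2, "rx": 0, "ry": 0, "rz": 0},
  ],
)

```text
clock: 24.87
tcp_pos: [0.5785, -0.0721, 0.0504]
orientation: [2.307, 2.129, -0.007]
contact_force: [-0.3, 0.1, 0.9]
grip_width: 0.0001
gripper_force: 0.1
```

Request:
send_rows(
  deltas=[
    {"dx": 0, "dy": -0.5, "dz": -1, "rx": 0, "ry": 0, "rz": 0},
    {"dx": 0, "dy": -0.5, "dz": -1, "rx": 0, "ry": 0, "rz": 0},
    {"dx": 0, "dy": -0.5, "dz": -1, "rx": 0, "ry": 0, "rz": 0},
  ],
)

```text
clock: 25.12
tcp_pos: [0.5786, -0.0725, 0.0496]
orientation: [2.307, 2.129, -0.007]
contact_force: [-0.4, -0.2, 1.1]
grip_width: -0.0
gripper_force: 0.7
```

```bash
python3 gr.py
```

```text
clock 25.1167
joints [ 0.4878  0.6119 -0.6281  1.8727  0.4891  0.8166 -0.4789]
tcp_pos [ 0.5786 -0.0725  0.0496]
orientation [ 2.3067  2.1285 -0.0072]
contact_force [-0.4028 -0.1734  1.1399]
grip_width -0.0
gripper_force 0.6569
scene 418 theta -28 n 140 med -28.3
side 366 theta -30 n 77 med -29.4
```

Nearly shut; creep on until the force rises.

Request:
send_rows(
  deltas=[
    {"dx": 0, "dy": -0.5, "dz": -0.8, "rx": 0, "ry": 0, "rz": 0},
    {"dx": 0, "dy": -0.5, "dz": -0.8, "rx": 0, "ry": 0, "rz": 0},
    {"dx": 0, "dy": -0.8, "dz": -1.5, "rx": 0, "ry": 0, "rz": 0},
    {"dx": 0, "dy": -0.8, "dz": -1.5, "rx": 0, "ry": 0, "rz": 0},
  ],
)

```text
clock: 25.55
tcp_pos: [0.5788, -0.0726, 0.0491]
orientation: [2.306, 2.129, -0.007]
contact_force: [-4.1, 1.4, 12.1]
grip_width: -0.0004
gripper_force: 5.3
```

Request:
send_rows(
  deltas=[
    {"dx": 0, "dy": -0.5, "dz": -0.8, "rx": 0, "ry": 0, "rz": 0},
    {"dx": 0, "dy": -0.5, "dz": -0.8, "rx": 0, "ry": 0, "rz": 0},
    {"dx": 0, "dy": -0.5, "dz": -0.8, "rx": 0, "ry": 0, "rz": 0},
  ],
)

```text
clock: 25.8
tcp_pos: [0.5788, -0.0727, 0.049]
orientation: [2.306, 2.129, -0.007]
contact_force: [-6.6, 2.9, 18.0]
grip_width: -0.0002
gripper_force: 7.9
```

Hard stop reached at 18 N: it is shut. Retreat and check.

Request:
send_rows(
  deltas=[
    {"dx": 0, "dy": 2, "dz": 6, "rx": 0, "ry": 0, "rz": 0},
    {"dx": 0, "dy": 10, "dz": 30, "rx": 0, "ry": 0, "rz": 0},
    {"dx": 0, "dy": 20, "dz": 65, "rx": 0, "ry": 0, "rz": 0},
    {"dx": 0, "dy": 40, "dz": 100, "rx": 0, "ry": 0, "rz": 0},
    {"dx": -10, "dy": 70, "dz": 120, "rx": 0, "ry": 0, "rz": 0},
  ],
)

```text
clock: 26.22
tcp_pos: [0.5716, -0.0057, 0.1706]
orientation: [2.309, 2.12, -0.002]
contact_force: [1.2, 1.0, -0.2]
grip_width: -0.0002
gripper_force: 0.0
```

Request:
send_rows(
  deltas=[
    {"dx": -10, "dy": 35, "dz": 10, "rx": 0, "ry": 0, "rz": 0},
    {"dx": -20, "dy": 70, "dz": 20, "rx": 0, "ry": 0, "rz": 0},
    {"dx": -30, "dy": 90, "dz": 20, "rx": 0, "ry": 0, "rz": 0},
    {"dx": -30, "dy": 90, "dz": 20, "rx": 0, "ry": 0, "rz": 0},
  ],
)

```text
clock: 26.55
tcp_pos: [0.5368, 0.0925, 0.1886]
orientation: [2.298, 2.139, -0.003]
contact_force: [-0.2, 1.4, -0.0]
grip_width: 0.0001
gripper_force: 0.0
```

```bash
python3 gr.py
python3 - <<'E'
from fit import *
c=cam("scene"); d=cam("side"); cv2.imwrite("pics/end.png",np.hstack([cv2.resize(c[0][150:260,220:430],(420,220)),cv2.resize(d[0][150:350,190:450],(286,220))]))
g=cloud(d).reshape(-1,3); y=np.array([.9968,-.08,0]); sl=np.array([.04,.4984,.866]); up=np.array([-.0693,-.8632,.5])
for n,q in(("scene",cloud(c).reshape(-1,3)),("side",g)):
    A=np.stack([q@up,q@y,q@sl],-1)*1000; k=(A[:,0]>50)&(A[:,0]<190)&(abs(A[:,1]-583)<70)&(A[:,2]>25)&(A[:,2]<80); a=A[k]; print(n,k.sum(),np.polyfit(a[:,0]-120,a[:,2],1),np.percentile(a[:,2],[5,50,95]))
E
```

```text
clock 26.55
joints [ 0.3372  0.3916 -0.7792  1.8536  0.3222  1.0268 -0.6458]
tcp_pos [0.5368 0.0925 0.1886]
orientation [ 2.298   2.1387 -0.0029]
contact_force [-0.1535  1.4285 -0.0102]
grip_width 0.0001
gripper_force 0.0
scene 235 theta -28 n 135 med -28.2
side 115 theta -30 n 79 med -29.5
scene 1406 [-1.48444655e-03  4.47287209e+01] [41.21478613 44.89894063 48.42110149]
side 889 [-4.15849493e-05  4.27964632e+01] [40.70514808 42.86949389 44.70971401]
```

View pics/end.png

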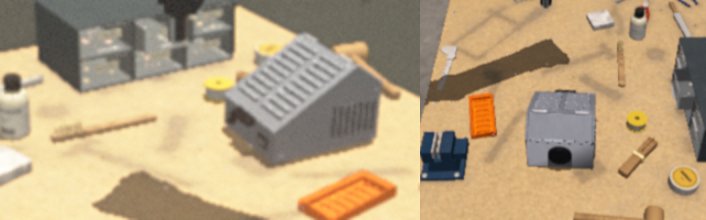

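The picture shows the grille lying shut on the housing (scene part (310,100), side part (562,115)). It measures parallel to the slope with 0.0° tilt and about 40 mm above the seat, and the bystanders have not moved.

```bash
python3 -c "
from bench import r
print(r.hand_in())"
```

```text
the job is handed in; nothing more can be done
None
```

The job is handed in at about 26.6 s of the 69 s limit: the cartridge is fully home in the aluminium cassette, the cassette measured flat between the bay's guides, and the grille is shut, with the brush, spool, block and clamp never approached or touched.

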